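Shut the isolating cock and park its key

ROBOT

A 6-joint arm with a two-finger parallel gripper is mounted at the origin on a cart in front of the work surface, level with it; the furniture and walls round the work are solid. World frame = base frame: x ahead of the robot, y to its left, z up, the work surface at z = 0. Lengths are in m, angles in rad, forces in N, time in s.
With the tool pointing down it reaches from about 0.275 to 0.725 m from the base axis. Payload 15.9 kg.
Tool frame: the origin (TCP) lies between the finger pads; the fingertips stand 25 mm ahead of it and the grasp point (between the pads) lies 6 mm ahead of it; z points along the fingers, y is the direction in which the jaws open and shut (so a half turn about z gives the same grasp; the last joint's range is limited). The gripper opens to 85 mm and grips with 20 to 120 N. Pads are 22 mm wide; open, the fingers measure 114 mm over their backs; the gripper's body (76 mm by 85 mm) begins 54 mm behind the grasp point. The pads swing forward as they close: fully open they stand 13 mm farther back than shut.
Start: joints at [1.232, 0.213, -0.034, 1.323, 0, 1.571], TCP at [0.166, 0.472, 0.256] pointing down, gripper open.
Joint ranges: [-2.98, 2.98], [-0.74, 1.72], [-1.14, 1.35], [-2.1, 2.04], [-1.57, 1.44], [-3.14, 3.14]. Speed limits (rad/s): [1.89, 1.89, 2.39, 2.57, 3.14, 3.14].

INTERFACE

Orientations are given as a unit quaternion [w, x, y, z].
In Python, from workcell import arm, cams gives the robot as it stands. The module is installed in compiled form; this text tells all that it offers.
- The arm moves only by the tool jog_arm, never from a script. Its argument "moves" is a list of rows, each an object with "xyz": the shift along the world's x, y, z in m, a list of three; "rotation": the turn, a rotation vector about the world's x, y, z in rad, a list of three. In form: [{"xyz": [dx, dy, dz], "rotation": [ax, ay, az]}, ...]. A call has 1 to 12 rows; each row shifts and turns the pose as measured when the row begins; what a row does not reach is not made up. A row lasts 1/8 s, in which the tool goes at most 62.5 mm and 10.7 degrees, less where a joint would pass 70% of its speed; a pose out of reach is approached as far as the arm can. A call is refused whole if a number of a shift passes 0.0625 or a number of a turn 0.188, either way. A call with a gripper value outside its range is refused whole. "jaw" is the finger opening in m, from 0 to 0.0854, set as the call begins (left out, the last holds). The fingers move at their own pace and stop on an object; "grip_force" is the grip in N (left out, the last holds). Time passes only in rows, so rows that do not move let the fingers close. It gives the time, the measured TCP pose, the force and the opening at its end, in the units of the state.
- arm.get_state(): the state, without advancing time (a new reading comes with each control period).
- cams.capture(name): name is "side" or "top"; returns (picture, depth): 480x640x3 uint8, blue, green, red; 480x640 float32, m along the optical axis (not along the pixel's ray), 0 where there is no reading.
- cams.get_calibration(name): a dict with "mtx" (3x3 intrinsics, pixels), "k1" (the pictures are not rectified: a ray, as slopes to the right and down, at radius r is drawn at 1 + k1 r^2 times it, then the intrinsics apply), "camera_from_world" (4x4, takes a point from world to camera coordinates). Camera axes: x right, y up, looking along -z (the intrinsics and any distortion apply to the point x, -y, -z); pixel columns grow to the right and rows downward; lengths in m; the calibration is good to about 2 mm. A picture is of the moment at which its call begins. get_calibration takes no time and is no camera call.
- arm.finish_job(): hands the job in, once; it reports no verdict.
The state is a dict: "clock": time; "q": joint angles; "joint_velocities": joint speeds; "joint_torque": joint torques, N m; "eef_pos": TCP position; "eef_rot": TCP orientation; "contact_force": force on the tool from outside, world axes, zero at the start; "moment": the same for the moment, N m; "grip_width": opening from 0.0 (shut) to 1.0 (fully open).
Only numpy, scipy, OpenCV 4.12 (cv2) and the standard library are available. Lean on these libraries where they do the work, as an engineer would, in place of code of your own. Each camera call takes 0.05 s, during which the arm holds its last target.

TASK

Isolate the bench line for service: with the loose lever key on the brass cock, swing the spindle clockwise all the way to off, so that the two padlock holes at its base line up and a padlock could go through. Then lift the key off and hang it by its eye on the free steel stud on the sloping front of the grey pedestal, pushed well down the stud and left hanging there. Leave the other things on the bench where they are.

Things in the scene. Friction and masses are not known exactly. Their poses are not given: they have to be found in the camera images.
- key_grip (a point): middle of the arm of the loose lever key: dark forged steel, 162 mm long, 0.17 kg; arm 16 mm wide, 10 thick, straight and free over 80 mm. Own x runs along the arm from boss to eye, z through its thickness (up while on the cock). Boss centre at x = -66 mm, eye centre at x = +64 mm, both at this height. At the start it sits loosely on the cock's spindle, arm level, 78 mm above the worktop
- key_eye (a point): centre of the eye at the far end of the key: a round through hole of 14 mm in a round end 28 mm across and 6 mm thick; the hole's axis is the key's z
- key_socket (a point): centre of the key's round boss (36 mm across, 16 thick) at its other end; its square through hole, 15.4 mm wide, sits over the spindle's square (13.8 mm at the root, tapering to 10 at the top): 0.12 to 0.18 rad of play either way before the spindle follows. Balance point 46 mm from here along the arm. The key lifts straight off and is free after 25 mm
- spindle (a joint): turn of the cock's spindle: 0 = on (key in line with the pipe, pointing left), grows clockwise seen from above, hard stop at 1.571 = off (key square across the pipe, pointing away from the robot). Stays where it is left; needs about 0.3 N m (5 N at the middle of the arm)
- spindle_top (a point): top of the spindle on its vertical turning axis, 92 mm above the worktop; the key's boss rests on a disc 22 mm lower. The brass cock below is 50 mm across and fixed; its pipe (15 mm thick, axis 32 mm above the worktop) runs out to both sides and turns down into the worktop at 78 mm
- hasp_turning (a point): centre of the 10 mm padlock hole in the tab of the spindle's disc (4 mm thick, 38 mm from the axis, opposite to the key's arm); it turns with the spindle
- hasp_fixed (a point): centre of the 10 mm padlock hole in the cock's fixed tab, just under the path of the turning one, on the robot's side of the cock; the two holes line up at off
- stud: the free parking stud: round steel, 10 mm thick, rounded nose, on the pedestal's sloping front. Origin: centre of the outer face of the 20 mm collar at its root, about 0.17 m above the worktop, 8 mm proud of the slope. Own z runs along the stud to its nose 45 mm away, up and towards the robot, 40 degrees from vertical; own x points upward and away from the robot
- stud_tip (a point): the nose of the parking stud, 45 mm out along its axis
- pedestal: grey service pedestal, fixed, 210 mm wide, 212 high, 165 deep; front leaning back, 55 degrees from level, above a 30 mm kerb. Origin: middle of the front lower edge; x points back, y left. The free stud is 45 mm to the left of the middle; 60 mm to the right a thinner stud carries a small brass key that is fixed there
- petri_dish: flat clear round dish, 89 mm across, 14 high; a bystander, origin at the centre of its underside
- marker: black-capped marker pen, 132 mm long, lying; a bystander, origin at the centre of its underside
- spatula: thin black and steel micro spatula, 198 mm long, lying; a bystander, origin at the centre of its underside
- weigh_boat: white square weighing boat, 78 mm, 18 high; a bystander, origin at the centre of its underside
- stopper: brown rubber stopper, 32 mm across, 26 high; a bystander, origin at the centre of its underside
- beaker: small clear beaker, 52 mm across, 70 high, standing behind; a bystander, origin at the centre of its underside
- tube: 15 ml capped plastic tube, 117 mm long, lying; a bystander, origin at the centre of its underside
- pen_blue: blue pen, 142 mm long, lying; a bystander, origin at the centre of its underside

How it is judged:
On the way:
1. the cock is fully off, padlock holes in line, while the key is still on its spindle (horizontal distance between hasp_turning and hasp_fixed below 0.003 m and distance between key_socket and spindle_top below 0.022 m), for 0.2 s.
At the end, for the whole second after the job is handed in: The padlock holes of the cock are in line to within 3 mm (spindle at off), and the key hangs on the parking stud: the stud passes through the eye, the eye's centre within 6 mm of the stud's axis (each way across) and no more than 20 mm from the collar at its root; nothing holds it (x of key_eye in the frame of stud between -0.006 and 0.006 m and y of key_eye in the frame of stud between -0.006 and 0.006 m and z of key_eye in the frame of stud between -0.003 and 0.02 m and horizontal distance between hasp_turning and hasp_fixed below 0.003 m); the robot touches nothing.
It fails at once if a bystander is pushed more than 30 mm from where it was (distance of any of petri_dish, marker, spatula, weigh_boat, stopper, beaker, tube, pen_blue from where it was at the start of the episode above 0.03 m).
It also fails if it takes over 58 s, if anything falls off the work surface, if the arm or the gripper's body presses on something with over 40 N, if the wrist force passes 120 N, or if a joint passes its speed limit or range.

## Working session

There is one attempt and no reset: what is moved stays moved. The work goes in short steps, Python scripts to look and compute and a tool call to move; the robot and the scene stay as the last step left them, time stands still between calls to the robot, and variables do not carry over. Pictures are saved under pics/ and viewed, and the job is handed in when it is done.

Besides the shell and the picture viewer there is one more tool, called after "Call:" by a JSON object that holds its "op" and its "data", one argument or row to a line. jog_arm: Moves the arm, as the interface text tells. Its arguments: {"type":"object","properties":{"moves":{"type":"array"},"jaw":{"type":"number"},"grip_force":{"type":"number"}},"required":["moves"]}

```bash
mkdir -p pics
cat > h.py <<'E'
import numpy as np, cv2
from workcell import arm, cams
def cal(n):
    c=cams.get_calibration(n); return np.array(c["mtx"]),c["k1"],np.array(c["camera_from_world"])
def proj(n,P):
    K,k1,T=cal(n); P=np.atleast_2d(P); c=P@T[:3,:3].T+T[:3,3]
    s=np.c_[c[:,0]/-c[:,2],-c[:,1]/-c[:,2]]; r2=(s**2).sum(1,keepdims=True); s=s*(1+k1*r2)
    return s@K[:2,:2].T+K[:2,2]
def ray(n,uv):
    K,k1,T=cal(n); uv=np.atleast_2d(np.array(uv,float))
    s=cv2.undistortPoints(uv.reshape(-1,1,2),K,np.array([k1,0,0,0.])).reshape(-1,2)
    d=np.c_[s[:,0],-s[:,1],-np.ones(len(s))]; R=T[:3,:3]
    return -R.T@T[:3,3], d@R
def onz(n,uv,z):
    o,d=ray(n,uv); return o+d*((z-o[2])/d[:,2])[:,None]
def dep(n,uv,D):
    o,d=ray(n,uv); uv=np.atleast_2d(uv).astype(int); return o+d*D[uv[:,1],uv[:,0]][:,None]
E
python3 - <<'E'
from h import *
for n in("side","top"):
    im,D=cams.capture(n); cv2.imwrite(f"pics/{n}0.png",im); np.save(f"{n}0.npy",D); np.save(f"{n}0i.npy",im)
    K,k1,T=cal(n); print(n,K[0,0],k1,-T[:3,:3].T@T[:3,3],-T[2,:3])
s=arm.get_state();print(s)
E
```

```text
side 463.86313046258243 0.0056689602523432425 [0.49012608 0.90210134 0.91420947] [ 0.0876195  -0.76656242 -0.63616419]
top 593.2422619274795 -0.13320263837286914 [ 0.42649462 -0.01830833  1.71843605] [ 0.11109642  0.00382959 -0.99380225]
{'clock': 0.1, 'q': array([ 1.23201322e+00,  2.13317083e-01, -3.49388035e-02,  1.32351210e+00,
        1.87012258e-05,  1.57082153e+00]), 'joint_velocities': array([ 0.00152929,  0.00012349,  0.0016658 ,  0.00056871,  0.00039177,
       -0.00105513]), 'joint_torque': array([-5.25026753e-04, -6.87247252e+01,  4.87806630e+01,  1.21941089e-02,
        2.42496327e-05, -1.59685436e-05]), 'eef_pos': array([0.16607708, 0.47133309, 0.25588341]), 'eef_rot': array([-9.11129580e-05,  1.68595046e-01,  9.85685282e-01, -4.77299541e-04]), 'contact_force': array([-0.69663413, -0.1195853 , -0.46462981]), 'moment': array([ 0.02354946, -0.00832102, -0.01541944]), 'grip_width': 0.9954489181054168}
```

View pics/side0.png

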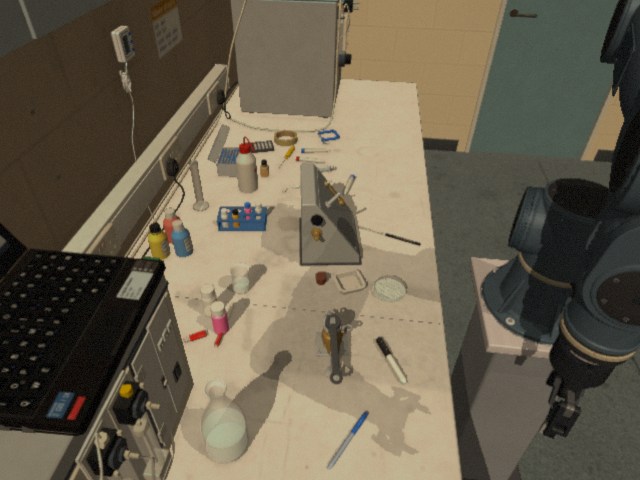

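View pics/top0.png

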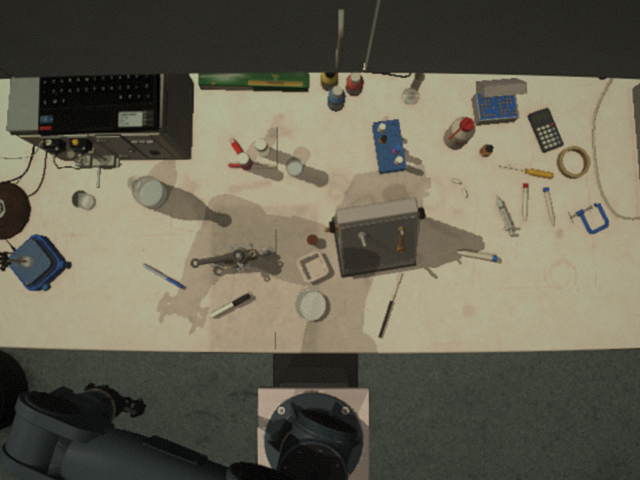

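The side view shows the cock and key at about (335,345), with the eye at (336,379) nearest the camera. The pedestal is at (328,225). In the top view the key's eye is near (195,264), the cock near (243,256), and the studs near (362,240) and (400,238). I'll zoom in on these.

Run:
```python
from h import *
S=np.load("side0i.npy");T=np.load("top0i.npy")
c=lambda I,x,y,w,h,f:cv2.resize(I[y:y+h,x:x+w],None,fx=f,fy=f,interpolation=cv2.INTER_CUBIC)
cv2.imwrite("pics/s1.png",c(S,280,150,160,120,5)); cv2.imwrite("pics/s2.png",c(S,280,290,120,100,6))
cv2.imwrite("pics/t1.png",c(T,180,225,110,75,7)); cv2.imwrite("pics/t2.png",c(T,320,190,115,95,6))
```

```text
(no output)
```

View pics/s1.png

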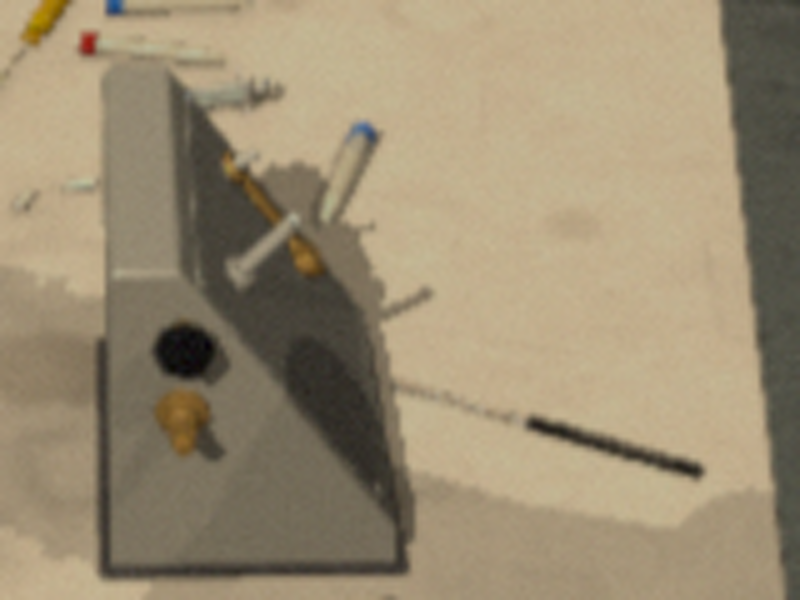

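View pics/s2.png

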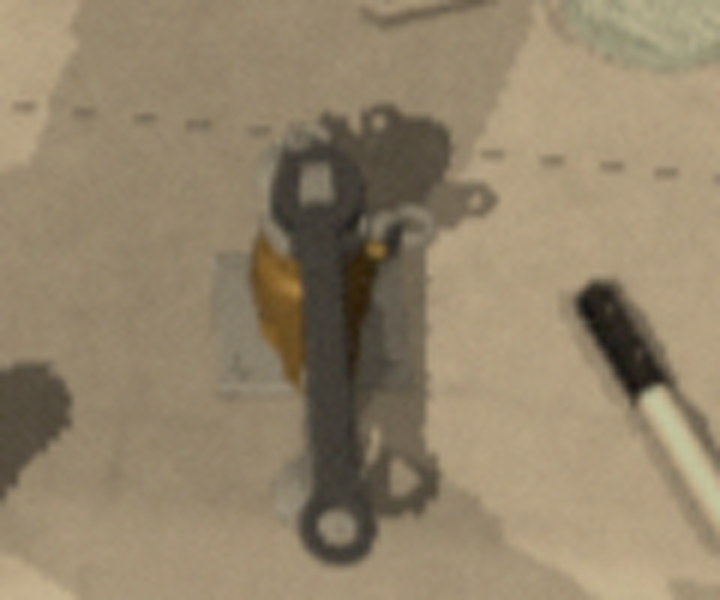

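View pics/t1.png

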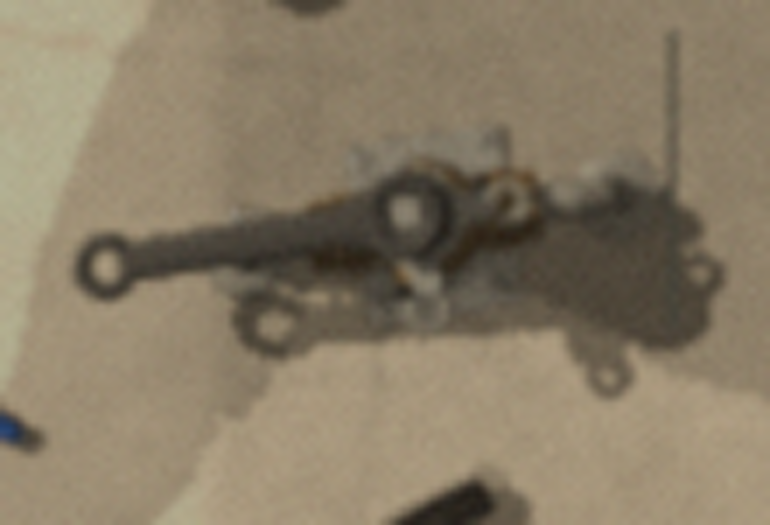

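View pics/t2.png

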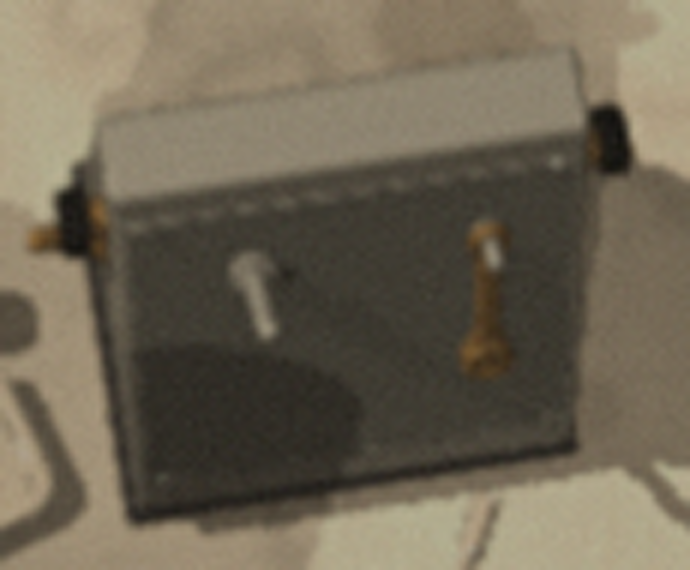

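```bash
cat >> h.py <<'E'
def cr(X,Y,x0,y0,f): return [x0+(X+.5)/f-.5,y0+(Y+.5)/f-.5]
def tri(us,ut):
    o1,d1=ray("side",us);o2,d2=ray("top",ut);d1=d1[0]/np.linalg.norm(d1);d2=d2[0]/np.linalg.norm(d2)
    A=sum(np.eye(3)-np.outer(d,d) for d in(d1,d2));b=sum((np.eye(3)-np.outer(d,d))@o for d,o in((d1,o1),(d2,o2)))
    p=np.linalg.solve(A,b); e=abs(np.dot(np.cross(d1,d2)/np.linalg.norm(np.cross(d1,d2)),o1-o2)); return p,e
E
python3 - <<'E'
from h import *
np.set_printoptions(precision=4,suppress=True)
s2=lambda X,Y:cr(X,Y,280,290,6);t1=lambda X,Y:cr(X,Y,180,225,7);s1=lambda X,Y:cr(X,Y,280,150,5);t2=lambda X,Y:cr(X,Y,320,190,6)
print("eye",tri(s2(338,528),t1(104,267)),onz("top",t1(104,267),.078),onz("side",s2(338,528),.078))
print("boss",tri(s2(317,188),t1(412,213)),onz("top",t1(412,213),.086),onz("side",s2(317,188),.09))
print("tip",tri(s1(293,220),t2(268,335)))
print("col",tri(s1(238,272),t2(250,268)))
print("hf",onz("top",t1(427,310),.06),onz("side",s2(407,222),.06))
print("ht",onz("top",t1(510,200),.068))
# pedestal base corners top
print("ped",onz("top",[t2(137,520),t2(575,450)],0.0),onz("top",[t2(100,120),t2(572,47),t2(110,205),t2(585,130)],.212))
D=np.load("top0.npy")
print(dep("top",[t2(300,400),t2(400,200),t2(400,350),t2(200,450)],D))
E
```

```text
eye (array([0.5048, 0.3341, 0.0532]), np.float64(0.0010751638625122587)) [[0.5031 0.3289 0.078 ]] [[0.5049 0.3504 0.078 ]]
boss (array([0.5254, 0.2055, 0.0815]), np.float64(0.0007728409534991069)) [[0.5248 0.2049 0.086 ]] [[0.5255 0.2126 0.09  ]]
tip (array([ 0.5447, -0.1336,  0.2024]), np.float64(0.0026838277303908088))
col (array([ 0.5749, -0.1284,  0.1689]), np.float64(0.0009124459054137634))
hf [[0.4875 0.2018 0.06  ]] [[0.4905 0.1997 0.06  ]]
ht [[0.5312 0.1682 0.068 ]]
ped [[ 0.4695 -0.0854  0.    ]
 [ 0.5034 -0.2977  0.    ]] [[ 0.6345 -0.0616  0.212 ]
 [ 0.6668 -0.2645  0.212 ]
 [ 0.598  -0.0658  0.212 ]
 [ 0.6309 -0.2695  0.212 ]]
[[ 0.5225 -0.1572  0.0842]
 [ 0.6027 -0.1918  0.1927]
 [ 0.5437 -0.2005  0.1107]
 [ 0.5003 -0.1121  0.067 ]]
```

Run:
```python
from h import *
np.set_printoptions(precision=4,suppress=True)
s2=lambda X,Y:cr(X,Y,280,290,6);t1=lambda X,Y:cr(X,Y,180,225,7)
for n,f,pts in(("top",t1,[(104,240),(104,290),(130,260),(160,255),(200,247),(250,237),(300,230),(350,222),(400,185),(412,213),(427,290)]),("side",s2,[(338,490),(338,560),(335,460),(332,400),(328,340),(325,260),(318,215),(317,188),(318,150),(407,205)])):
    D=np.load(n+"0.npy"); print(n); uv=[np.round(f(*p)) for p in pts]; print(np.c_[uv,dep(n,uv,D)])
```

```text
top
[[194.     259.       0.5142   0.3333   0.0638]
 [194.     266.       0.4947   0.3337   0.0599]
 [198.     262.       0.5059   0.3219   0.063 ]
 [202.     261.       0.5087   0.3104   0.0643]
 [208.     260.       0.5115   0.2932   0.0659]
 [215.     258.       0.5167   0.2718   0.0752]
 [222.     257.       0.5193   0.2513   0.0813]
 [230.     256.       0.522    0.2285   0.0848]
 [237.     251.       0.5357   0.2088   0.0881]
 [238.     255.       0.5246   0.2056   0.0896]
 [241.     266.       0.4955   0.2006   0.061 ]]
side
[[336.     371.       0.5064   0.3252   0.0639]
 [336.     383.       0.504    0.3496   0.0572]
 [335.     366.       0.5096   0.3139   0.065 ]
 [335.     356.       0.5117   0.292    0.0698]
 [334.     346.       0.5161   0.2699   0.075 ]
 [334.     333.       0.519    0.2413   0.0837]
 [333.     325.       0.5232   0.2218   0.0871]
 [332.     321.       0.5263   0.2146   0.092 ]
 [333.     315.       0.5255   0.1988   0.0945]
 [347.     324.       0.492    0.1969   0.0657]]
```

The key sags by about 0.2 rad: its eye is at z≈0.057. The boss axis is near (0.525, 0.205). The pedestal and cock share a yaw of about 9°. I'll start moving and check the sign of q6.

Call:
{"op": "jog_arm", "data": {
  "moves": [
    {"xyz":[0.029,-0.017,0],"rotation":[0,0,0.17]},
    {"xyz":[0.029,-0.017,0],"rotation":[0,0,0.17]},
    {"xyz":[0.029,-0.017,0],"rotation":[0,0,0.17]}
  ]
}}

```text
clock: 0.48
eef_pos: [0.2534, 0.4194, 0.2549]
eef_rot: [-0.0, -0.094, 0.996, -0.001]
contact_force: [0.5, 0.4, 0.2]
grip_width: 1.0
```

```bash
cat > st.py <<'E'
from h import *
from scipy.spatial.transform import Rotation as R
np.set_printoptions(precision=4,suppress=True)
s=arm.get_state(); w=s["eef_rot"]; m=R.from_quat([w[1],w[2],w[3],w[0]]).as_matrix()
print(s["clock"],"q",s["q"],"p",s["eef_pos"],"jawyaw",np.degrees(np.arctan2(m[1,1],m[0,1])),"z",m[:,2],"F",s["contact_force"],"M",s["moment"],"g",s["grip_width"])
E
python3 st.py
```

```text
0.475 q [ 1.0278  0.195  -0.0604  1.3181 -0.0009  0.8393] p [0.2534 0.4194 0.2549] jawyaw 100.79814342825372 z [-0.0006 -0.0028 -1.    ] F [0.5488 0.3952 0.1873] M [0.0075 0.0068 0.0214] g 1.000172847926465
```

Call:
{"op": "jog_arm", "data": {
  "moves": [
    {"xyz":[0.029,-0.0167,0],"rotation":[0,0,0.171]},
    {"xyz":[0.029,-0.0167,0],"rotation":[0,0,0.171]},
    {"xyz":[0.029,-0.0167,0],"rotation":[0,0,0.171]},
    {"xyz":[0.029,-0.0167,-0.01],"rotation":[0,0,0.171]},
    {"xyz":[0.029,-0.0167,-0.02],"rotation":[0,0,0.171]},
    {"xyz":[0.029,-0.0167,-0.02],"rotation":[0,0,0.171]},
    {"xyz":[0.029,-0.0167,-0.02],"rotation":[0,0,0.171]},
    {"xyz":[0.029,-0.0167,-0.02],"rotation":[0,0,0.171]},
    {"xyz":[0.029,-0.0167,-0.01],"rotation":[0,0,0.171]},
    {"xyz":[0,0,0],"rotation":[0,0,0]}
  ],
  "jaw": 0.044
}}

```text
clock: 1.72
eef_pos: [0.5227, 0.2609, 0.1485]
eef_rot: [0.001, 0.777, -0.629, 0.001]
contact_force: [-0.3, -0.6, -0.0]
grip_width: 0.515
```

```bash
python3 st.py
```

```text
1.725 q [ 0.4642  0.4265 -0.0128  1.1334 -0.0026 -1.316 ] p [0.5227 0.2609 0.1485] jawyaw -167.99875103088527 z [-0.0005 -0.0032 -1.    ] F [-0.3335 -0.5803 -0.0032] M [0.0251 0.0182 0.0033] g 0.5148329849377875
```

Call:
{"op": "jog_arm", "data": {
  "moves": [
    {"xyz":[-0.007,0.008,0],"rotation":[0,0.002,-0.05]},
    {"xyz":[0,0,-0.015],"rotation":[0,0,0]},
    {"xyz":[0,0,-0.015],"rotation":[0,0,0]}
  ]
}}

```text
clock: 2.1
eef_pos: [0.5151, 0.2693, 0.1171]
eef_rot: [0.002, 0.76, -0.65, -0.0]
contact_force: [0.4, -0.3, 0.3]
grip_width: 0.517
```

```bash
python3 st.py
python3 - <<'E'
from h import *
for n,x,y,w,h,f in(("side",270,270,160,120,5),("top",170,215,130,90,6)):
    im,D=cams.capture(n); np.save(n+"1i.npy",im);np.save(n+"1.npy",D); cv2.imwrite(f"pics/{n}1.png",cv2.resize(im[y:y+h,x:x+w],None,fx=f,fy=f,interpolation=cv2.INTER_CUBIC))
E
```

```text
2.1 q [ 0.4824  0.4421 -0.0714  1.0609 -0.0013 -1.2443] p [0.5151 0.2693 0.1171] jawyaw -171.06650818343493 z [-0.0026 -0.0028 -1.    ] F [ 0.4298 -0.267   0.3197] M [-0.0011 -0.0038 -0.0308] g 0.5167635602127288
```

View pics/side1.png

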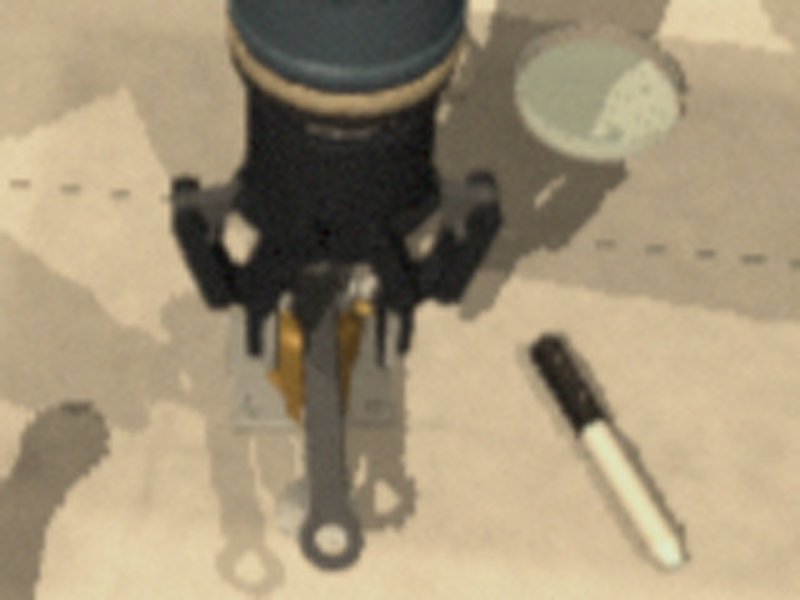

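View pics/top1.png

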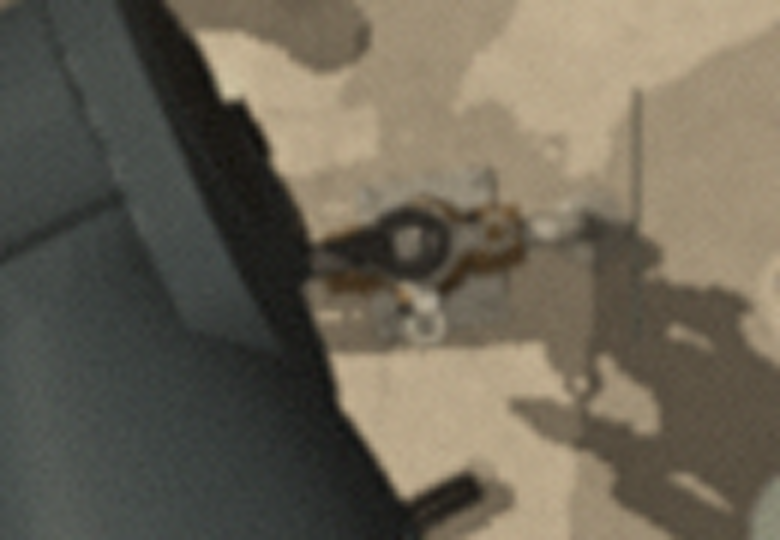

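Call:
{"op": "jog_arm", "data": {
  "moves": [
    {"xyz":[0,0,-0.015],"rotation":[0,0,0]},
    {"xyz":[0,0,-0.015],"rotation":[0,0,0]},
    {"xyz":[0,0,-0.01],"rotation":[0,0,0]},
    {"xyz":[0,0,0],"rotation":[0,0,0]}
  ],
  "jaw": 0.03
}}

```text
clock: 2.7
eef_pos: [0.514, 0.2685, 0.0728]
eef_rot: [0.004, 0.76, -0.65, -0.001]
contact_force: [0.4, 0.1, -0.6]
grip_width: 0.35
```

```bash
python3 st.py
python3 - <<'E'
import numpy as np
c=np.array([.525,.205]);r=.065
f=np.radians(np.arange(99,-22,-8)); p=c+r*np.c_[np.cos(f),np.sin(f)]
for a,q,d in zip(np.degrees(f)[1:],p[1:],np.diff(p,axis=0)): print(round(a),q.round(4),d.round(4))
E
```

```text
2.7 q [ 0.4821  0.4776 -0.1356  0.9647 -0.0013 -1.2448] p [0.514  0.2685 0.0728] jawyaw -171.0586503175257 z [-0.0057 -0.0045 -1.    ] F [ 0.3932  0.0959 -0.5589] M [-0.0387 -0.0223  0.021 ] g 0.35026070914893076
91 [0.5239 0.27  ] [0.009  0.0008]
83 [0.5329 0.2695] [ 0.0091 -0.0005]
75 [0.5418 0.2678] [ 0.0089 -0.0017]
67 [0.5504 0.2648] [ 0.0086 -0.003 ]
59 [0.5585 0.2607] [ 0.0081 -0.0041]
51 [0.5659 0.2555] [ 0.0074 -0.0052]
43 [0.5725 0.2493] [ 0.0066 -0.0062]
35 [0.5782 0.2423] [ 0.0057 -0.007 ]
27 [0.5829 0.2345] [ 0.0047 -0.0078]
19 [0.5865 0.2262] [ 0.0035 -0.0083]
11 [0.5888 0.2174] [ 0.0023 -0.0088]
3 [0.5899 0.2084] [ 0.0011 -0.009 ]
-5 [0.5898 0.1993] [-0.0002 -0.0091]
-13 [0.5883 0.1904] [-0.0014 -0.009 ]
-21 [0.5857 0.1817] [-0.0027 -0.0087]
```

Call:
{"op": "jog_arm", "data": {
  "moves": [
    {"xyz":[0.009,0.001,0.002],"rotation":[0,0,-0.14]},
    {"xyz":[0.009,-0.0005,0.001],"rotation":[0,0,-0.14]},
    {"xyz":[0.009,-0.0015,0],"rotation":[0,0,-0.14]},
    {"xyz":[0.0086,-0.003,0],"rotation":[0,0,-0.14]}
  ]
}}

```text
clock: 3.2
eef_pos: [0.5495, 0.2652, 0.0771]
eef_rot: [-0.003, -0.545, 0.839, 0.003]
contact_force: [-4.8, -0.1, 2.6]
grip_width: 0.351
```

```bash
python3 st.py
```

```text
3.2 q [ 0.4475  0.531  -0.0361  1.0109  0.0044 -0.7042] p [0.5495 0.2652 0.0771] jawyaw 155.99131907886687 z [-0.0084  0.0008 -1.    ] F [-4.804  -0.0951  2.5715] M [0.0863 0.9417 0.076 ] g 0.3510817539410421
```

Call:
{"op": "jog_arm", "data": {
  "moves": [
    {"xyz":[0.0082,-0.0041,-0.002],"rotation":[0,0,-0.14]},
    {"xyz":[0.0075,-0.0052,0],"rotation":[0,0,-0.14]},
    {"xyz":[0.0067,-0.0062,0],"rotation":[0,0,-0.14]},
    {"xyz":[0.0058,-0.007,0],"rotation":[0,0,-0.14]},
    {"xyz":[0.0048,-0.0078,0],"rotation":[0,0,-0.14]}
  ]
}}

```text
clock: 3.82
eef_pos: [0.5821, 0.2358, 0.0767]
eef_rot: [-0.003, -0.213, 0.977, 0.006]
contact_force: [-4.5, 3.4, 1.0]
grip_width: 0.354
```

```bash
python3 st.py
```

```text
3.825 q [ 0.3793  0.5624  0.0159  1.0275  0.0121 -0.0509] p [0.5821 0.2358 0.0767] jawyaw 114.64608591925492 z [-0.0075  0.01   -0.9999] F [-4.5468  3.3725  0.9755] M [0.5315 0.8064 0.0876] g 0.3537010528041038
```

Call:
{"op": "jog_arm", "data": {
  "moves": [
    {"xyz":[0.0038,-0.0085,0],"rotation":[0,0,-0.12]},
    {"xyz":[0.0025,-0.0088,0],"rotation":[0,0,-0.12]},
    {"xyz":[0.0012,-0.009,0],"rotation":[0,0,-0.1]}
  ]
}}

```text
clock: 4.2
eef_pos: [0.5896, 0.2104, 0.0778]
eef_rot: [-0.002, -0.04, 0.999, 0.008]
contact_force: [-1.5, 3.7, 0.2]
grip_width: 0.351
```

```bash
python3 st.py
```

```text
4.2 q [0.3354 0.5536 0.0039 1.0195 0.0158 0.2561] p [0.5896 0.2104 0.0778] jawyaw 94.54319423353024 z [-0.0037  0.0154 -0.9999] F [-1.4729  3.7341  0.193 ] M [0.7766 0.492  0.0616] g 0.35099846099106796
```

Now small pushes in -y until the force rises.

Call:
{"op": "jog_arm", "data": {
  "moves": [
    {"xyz":[0,-0.005,-0.001],"rotation":[0.008,0,0]},
    {"xyz":[0,-0.004,0],"rotation":[0,0,0]}
  ]
}}

```text
clock: 4.45
eef_pos: [0.5909, 0.2022, 0.078]
eef_rot: [0.0, -0.041, 0.999, 0.014]
contact_force: [1.9, 7.2, -0.5]
grip_width: 0.351
```

Call:
{"op": "jog_arm", "data": {
  "moves": [
    {"xyz":[0,-0.004,0],"rotation":[0,0,0]}
  ]
}}

```text
clock: 4.58
eef_pos: [0.5915, 0.1988, 0.0785]
eef_rot: [0.001, -0.043, 0.999, 0.014]
contact_force: [0.7, 5.5, 0.7]
grip_width: 0.353
```

Call:
{"op": "jog_arm", "data": {
  "moves": [
    {"xyz":[0,-0.004,0],"rotation":[0,0,0]}
  ]
}}

```text
clock: 4.7
eef_pos: [0.5918, 0.1954, 0.0789]
eef_rot: [0.001, -0.045, 0.999, 0.015]
contact_force: [-1.3, 8.5, -0.6]
grip_width: 0.347
```

Call:
{"op": "jog_arm", "data": {
  "moves": [
    {"xyz":[0,-0.003,-0.001],"rotation":[-0.015,0,0]}
  ]
}}

```text
clock: 4.82
eef_pos: [0.592, 0.1932, 0.0784]
eef_rot: [0.001, -0.046, 0.999, 0.009]
contact_force: [-2.5, 11.0, 2.6]
grip_width: 0.349
```

Call:
{"op": "jog_arm", "data": {
  "moves": [
    {"xyz":[0,-0.003,-0.001],"rotation":[-0.01,0,0]}
  ]
}}

```text
clock: 4.95
eef_pos: [0.592, 0.1917, 0.078]
eef_rot: [0.001, -0.048, 0.999, 0.005]
contact_force: [-3.7, 12.9, 5.1]
grip_width: 0.35
```

Call:
{"op": "jog_arm", "data": {
  "moves": [
    {"xyz":[0,-0.003,0],"rotation":[0,0,0]}
  ]
}}

```text
clock: 5.08
eef_pos: [0.592, 0.1904, 0.0786]
eef_rot: [0.001, -0.05, 0.999, 0.007]
contact_force: [-3.9, 12.7, 1.7]
grip_width: 0.349
```

```bash
cat > shot.py <<'E'
import sys
from h import *
tag=sys.argv[1]
for a in sys.argv[2:]:
    n,x,y,w,h,f=a.split(","); x,y,w,h,f=map(int,(x,y,w,h,f))
    im,D=cams.capture(n); np.save(n+tag+"i.npy",im);np.save(n+tag+".npy",D); cv2.imwrite(f"pics/{n}_{tag}.png",cv2.resize(im[y:y+h,x:x+w],None,fx=f,fy=f,interpolation=cv2.INTER_CUBIC))
E
python3 shot.py 2 side,270,270,130,100,6 top,180,215,110,90,6
```

```text
(no output)
```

View pics/side_2.png

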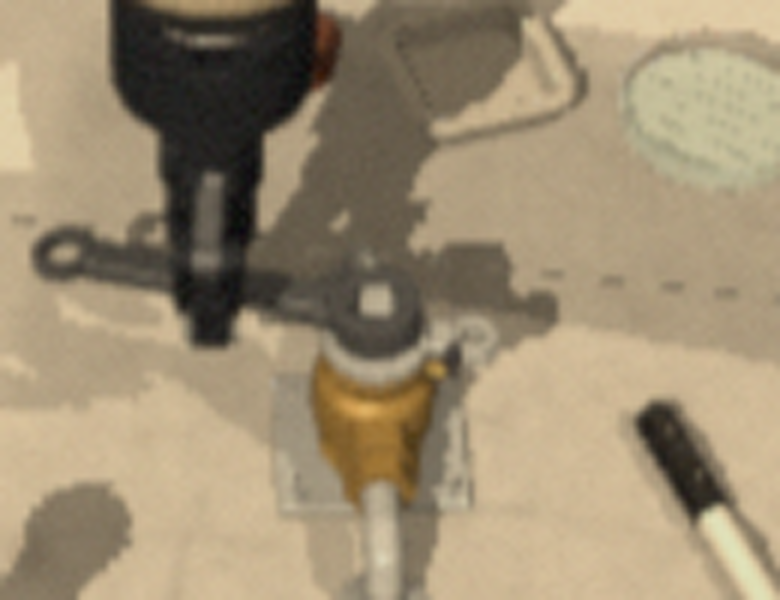

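View pics/top_2.png

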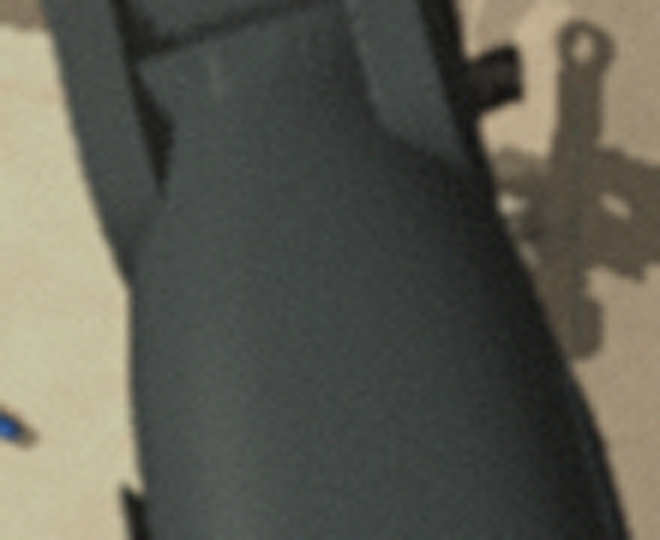

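The side view shows a single ring at about (478,335), so the tabs overlap. The key reads about level. I'll press a little more to be sure of the stop.

Call:
{"op": "jog_arm", "data": {
  "moves": [
    {"xyz":[0,-0.004,0],"rotation":[-0.005,0,0]}
  ]
}}

```text
clock: 5.3
eef_pos: [0.5919, 0.188, 0.0792]
eef_rot: [0.002, -0.052, 0.999, 0.006]
contact_force: [-3.8, 15.2, 2.4]
grip_width: 0.351
```

Call:
{"op": "jog_arm", "data": {
  "moves": [
    {"xyz":[0,-0.004,0],"rotation":[-0.005,0,0]},
    {"xyz":[0,-0.004,0],"rotation":[-0.005,0,0]}
  ]
}}

```text
clock: 5.55
eef_pos: [0.5916, 0.184, 0.0802]
eef_rot: [0.001, -0.056, 0.998, 0.005]
contact_force: [-1.2, 15.7, 0.5]
grip_width: 0.349
```

```bash
python3 st.py;python3 shot.py 3 side,270,270,130,100,6
```

```text
5.55 q [ 0.297   0.5361 -0.0192  1.01    0.0099  0.1843] p [0.5916 0.184  0.0802] jawyaw 96.45962815734111 z [ 0.0024  0.011  -0.9999] F [-1.1699 15.7373  0.4548] M [ 3.1064  0.2577 -0.2071] g 0.3494759069426816
```

View pics/side_3.png

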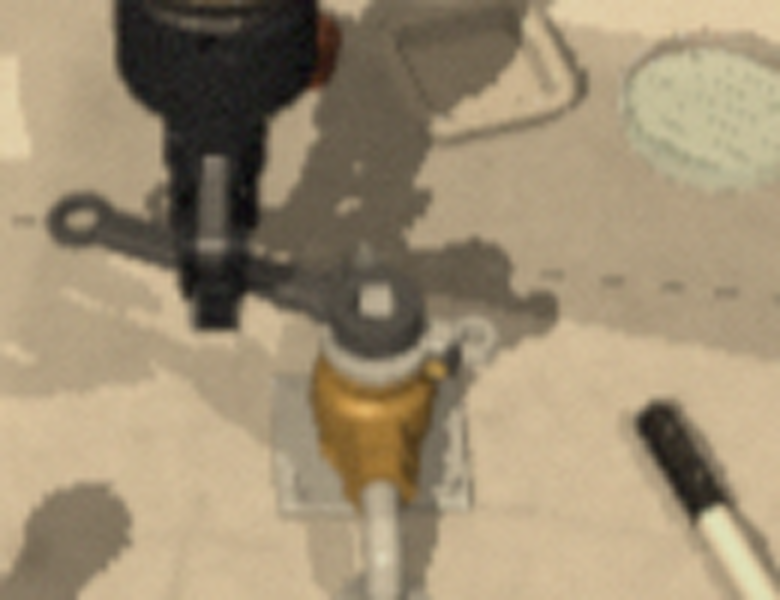

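Run:
```python
from h import *
np.set_printoptions(precision=4,suppress=True)
s=lambda X,Y:cr(X,Y,270,270,6)
D2=np.load("side2.npy");D3=np.load("side3.npy")
print("eye2",onz("side",s(67,253),.078),dep("side",[np.round(s(67,230)),np.round(s(67,275)),np.round(s(110,260))],D2))
print("eye3",onz("side",s(80,219),.078),dep("side",[np.round(s(80,198)),np.round(s(80,240)),np.round(s(120,228)),np.round(s(280,270)),np.round(s(340,295)),np.round(s(370,330)),np.round(s(375,300))],D3))
ax=onz("side",s(376,301),.092); print("axis",ax)
for z in(.06,.068,.07,.072): print(z,"ring2",onz("side",s(478,336),z),"ring3",onz("side",s(476,336),z))
```

```text
eye2 [[0.6491 0.191  0.078 ]] [[0.6523 0.1713 0.0686]
 [0.6484 0.1931 0.0689]
 [0.6323 0.1885 0.0733]]
eye3 [[0.6471 0.1729 0.078 ]] [[0.6498 0.1576 0.0716]
 [0.6459 0.1797 0.0719]
 [0.6294 0.1767 0.0781]
 [0.5653 0.1935 0.0822]
 [0.5405 0.2086 0.0897]
 [0.5276 0.2237 0.0888]
 [0.5266 0.2115 0.0918]]
axis [[0.5261 0.2109 0.092 ]]
0.06 ring2 [[0.4864 0.1962 0.06  ]] ring3 [[0.4872 0.1963 0.06  ]]
0.068 ring2 [[0.4865 0.2028 0.068 ]] ring3 [[0.4872 0.2029 0.068 ]]
0.07 ring2 [[0.4865 0.2045 0.07  ]] ring3 [[0.4872 0.2046 0.07  ]]
0.072 ring2 [[0.4865 0.2061 0.072 ]] ring3 [[0.4872 0.2062 0.072 ]]
```

The key has swung past the play on the taper, so I'll back off and retreat. Then I'll verify the holes from the top camera before gripping.

Call:
{"op": "jog_arm", "data": {
  "moves": [
    {"xyz":[0,0.012,0],"rotation":[0,0,0]},
    {"xyz":[0,0.009,0],"rotation":[0,0,0]},
    {"xyz":[0,0,0.03],"rotation":[0,0,0]},
    {"xyz":[0,0,0.04],"rotation":[0,0,0]},
    {"xyz":[0,0.02,0.05],"rotation":[0,0,0]},
    {"xyz":[0,0.05,0.04],"rotation":[0,0,0]},
    {"xyz":[-0.02,0.06,0.02],"rotation":[0,0,0]},
    {"xyz":[-0.02,0.06,0],"rotation":[0,0,0]},
    {"xyz":[-0.02,0.06,0],"rotation":[0,0,0]}
  ]
}}

```text
clock: 6.72
eef_pos: [0.5324, 0.4513, 0.2645]
eef_rot: [0.003, -0.059, 0.998, 0.005]
contact_force: [0.6, 0.3, 0.1]
grip_width: 0.354
```

```bash
python3 st.py;python3 shot.py 4 side,270,270,130,100,6 top,200,205,90,75,8
```

```text
6.725 q [0.701  0.6682 0.6771 1.5693 0.005  0.5831] p [0.5324 0.4513 0.2645] jawyaw 96.75849154933034 z [ 0.0047  0.0106 -0.9999] F [0.5719 0.3117 0.0629] M [0.003  0.0074 0.0595] g 0.35424007236132155
```

View pics/side_4.png

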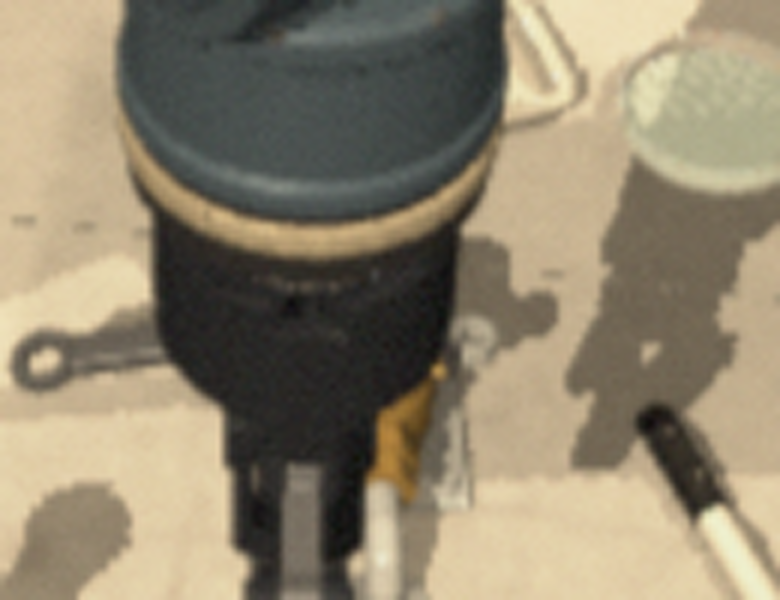

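View pics/top_4.png

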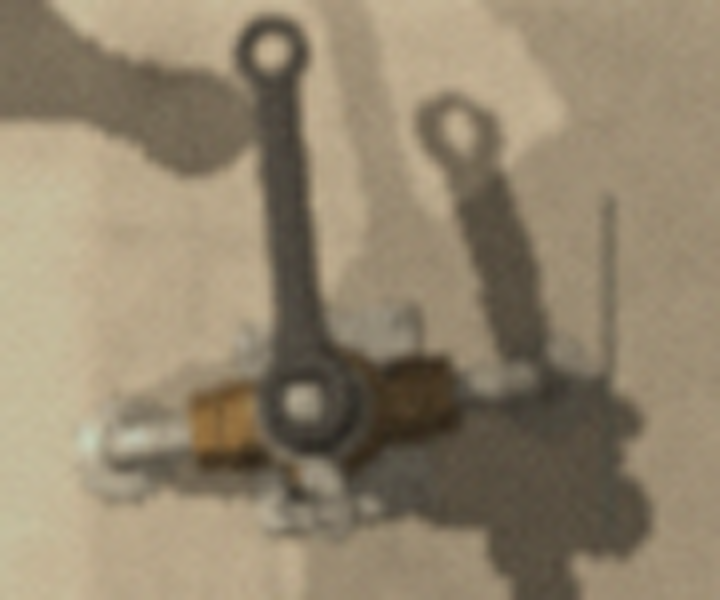

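Run:
```python
from h import *
a=np.load("top0i.npy");b=np.load("top4i.npy");c=np.load("side0i.npy");d=np.load("side4i.npy")
f=lambda I,x,y:cv2.convertScaleAbs(cv2.resize(I[y:y+20,x:x+26],None,fx=15,fy=15,interpolation=cv2.INTER_CUBIC),alpha=1.5,beta=-30)
cv2.imwrite("pics/cmp.png",np.vstack([np.hstack([f(a,228,256),f(b,228,256)]),np.hstack([f(c,335,315),f(d,335,315)])]))
```

View pics/cmp.png

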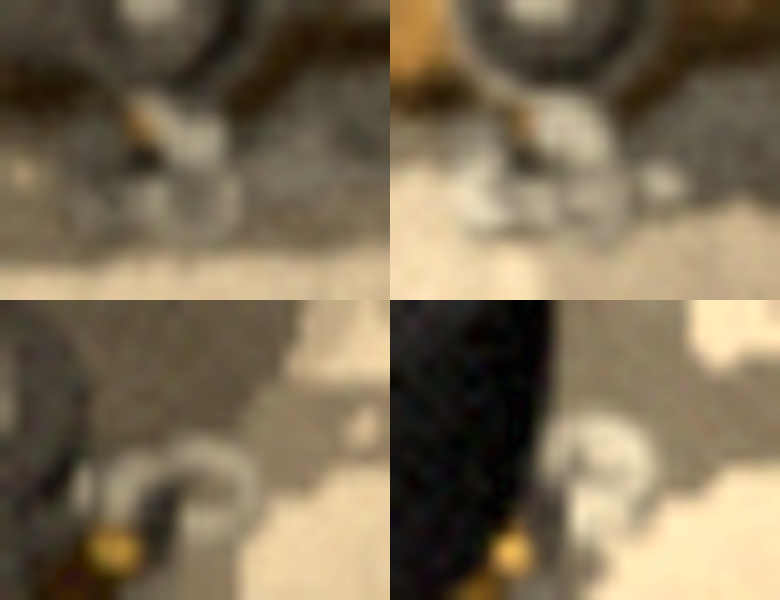

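Run:
```python
from h import *
np.set_printoptions(precision=4,suppress=True)
P=[[.4885,.2015,z] for z in(.060,.066,.068,.070)]
print(proj("top",P),proj("side",P))
K=lambda X,Y:cr(X,Y,335,315,15)
print(K(205,485-300),K(210,460-300), proj("top",[[.5,.2,.07],[.501,.2,.07],[.5,.201,.07]]),proj("side",[[.5,.2,.07],[.501,.2,.07],[.5,.201,.07]]))
t4=lambda X,Y:cr(X,Y,200,205,8)
print("eye",onz("top",t4(271,52),.06),onz("top",t4(271,52),.078),"boss",onz("top",t4(305,402),.09))
D=np.load("top4.npy"); uv=[np.round(t4(*p)) for p in[(271,28),(250,52),(293,52),(278,100),(285,160),(290,220),(297,300),(300,370),(305,440),(340,400),(270,400),(305,402)]]
print(dep("top",uv,D))
```

```text
[[240.6913 268.5082]
 [240.4088 268.4262]
 [240.3142 268.3987]
 [240.2194 268.3712]] [[348.2105 327.2722]
 [348.3571 325.6076]
 [348.4061 325.0501]
 [348.4553 324.4913]]
[348.2, 326.8666666666667] [348.53333333333336, 325.2] [[240.8171 264.2418]
 [240.8224 263.8826]
 [240.4597 264.2399]] [[343.5455 323.4741]
 [343.1153 323.4296]
 [343.5134 323.8101]]
eye [[0.6507 0.2248 0.06  ]] [[0.6482 0.2222 0.078 ]] boss [[0.525  0.2064 0.09  ]]
[[0.6602 0.227  0.0546]
 [0.6523 0.2334 0.0489]
 [0.6509 0.2176 0.0597]
 [0.633  0.222  0.0659]
 [0.6096 0.2178 0.0728]
 [0.5899 0.2146 0.0725]
 [0.5614 0.2106 0.078 ]
 [0.5358 0.209  0.0867]
 [0.5108 0.2055 0.0888]
 [0.5248 0.195  0.0858]
 [0.5246 0.2197 0.0882]
 [0.5247 0.206  0.0864]]
```

The holes line up within about 1 mm in both views. The key rests at heading 8.4°, sagging about 0.2 rad. I'll return to grip it.

Call:
{"op": "jog_arm", "data": {
  "moves": [
    {"xyz":[0.0095,-0.039,-0.01],"rotation":[-0.011,0.005,0.03]},
    {"xyz":[0.0095,-0.039,-0.02],"rotation":[0,0,0]},
    {"xyz":[0.0095,-0.039,-0.02],"rotation":[0,0,0]},
    {"xyz":[0.0095,-0.039,-0.03],"rotation":[0,0,0]},
    {"xyz":[0.0095,-0.039,-0.03],"rotation":[0,0,0]},
    {"xyz":[0.0095,-0.039,-0.02],"rotation":[0,0,0]},
    {"xyz":[0,0,0],"rotation":[0,0,0]}
  ],
  "jaw": 0.044
}}

```text
clock: 7.7
eef_pos: [0.5864, 0.2164, 0.1281]
eef_rot: [-0.001, -0.083, 0.997, -0.001]
contact_force: [-0.5, 0.2, 0.1]
grip_width: 0.515
```

```bash
python3 st.py
```

```text
7.7 q [ 0.354   0.5209  0.0829  1.1347 -0.0012  0.1882] p [0.5864 0.2164 0.1281] jawyaw 99.5004777746985 z [-0.0014 -0.0018 -1.    ] F [-0.5089  0.2112  0.1445] M [-0.0107  0.0042 -0.0193] g 0.5149285076976475
```

Call:
{"op": "jog_arm", "data": {
  "moves": [
    {"xyz":[0.002,-0.001,-0.017],"rotation":[0,0,-0.015]},
    {"xyz":[0,0,-0.017],"rotation":[0,0,0]},
    {"xyz":[0,0,-0.017],"rotation":[0,0,0]},
    {"xyz":[0,0,0],"rotation":[0,0,0]}
  ]
}}

```text
clock: 8.2
eef_pos: [0.5886, 0.2185, 0.0742]
eef_rot: [-0.0, -0.076, 0.997, -0.001]
contact_force: [0.9, 0.6, 0.6]
grip_width: 0.511
```

Call:
{"op": "jog_arm", "data": {
  "moves": [
    {"xyz":[0,0,0],"rotation":[0,0,0]},
    {"xyz":[0,0,0],"rotation":[0,0,0]},
    {"xyz":[0,0,0],"rotation":[0,0,0]},
    {"xyz":[0,0,0],"rotation":[0,0,0]},
    {"xyz":[0,0,0],"rotation":[0,0,0]}
  ],
  "jaw": 0.0,
  "grip_force": 50
}}

```text
clock: 8.82
eef_pos: [0.5889, 0.2197, 0.0756]
eef_rot: [0.0, -0.077, 0.997, -0.0]
contact_force: [-0.4, 0.2, -2.7]
grip_width: 0.177
```

```bash
python3 st.py
```

```text
8.825 q [ 0.3577  0.561   0.0105  1.0195 -0.0011  0.2043] p [0.5889 0.2197 0.0756] jawyaw 98.78730511702535 z [ 0.001  -0.0008 -1.    ] F [-0.4243  0.1836 -2.6888] M [-0.0262  0.0819 -0.0412] g 0.1769888632118527
```

Call:
{"op": "jog_arm", "data": {
  "moves": [
    {"xyz":[0,-0.002,0.004],"rotation":[0,0,0]},
    {"xyz":[0,-0.001,0.006],"rotation":[0,0,0]},
    {"xyz":[0,0,0.008],"rotation":[0,0,0]},
    {"xyz":[0,0,0.01],"rotation":[0,0,0]}
  ]
}}

```text
clock: 9.32
eef_pos: [0.5891, 0.2167, 0.1055]
eef_rot: [0.001, -0.077, 0.997, -0.0]
contact_force: [-0.7, 0.8, -1.4]
grip_width: 0.175
```

Call:
{"op": "jog_arm", "data": {
  "moves": [
    {"xyz":[0,0,0.012],"rotation":[0,0,0]},
    {"xyz":[0,0,0.02],"rotation":[0,0,0]},
    {"xyz":[0,0,0.03],"rotation":[0,0,0]},
    {"xyz":[0,0,0.03],"rotation":[0,0,0]}
  ]
}}

```text
clock: 9.82
eef_pos: [0.5884, 0.216, 0.2018]
eef_rot: [0.0, -0.076, 0.997, -0.001]
contact_force: [0.6, -0.6, -0.4]
grip_width: 0.176
```

```bash
python3 st.py; python3 shot.py 5 side,240,210,160,120,5
```

```text
9.825 q [ 0.3525  0.4934  0.2271  1.3045 -0.0016  0.1994] p [0.5884 0.216  0.2018] jawyaw 98.77286375704433 z [ 0.0006 -0.0015 -1.    ] F [ 0.6452 -0.5549 -0.379 ] M [-0.0055 -0.1186  0.0084] g 0.17608715117222493
```

View pics/side_5.png

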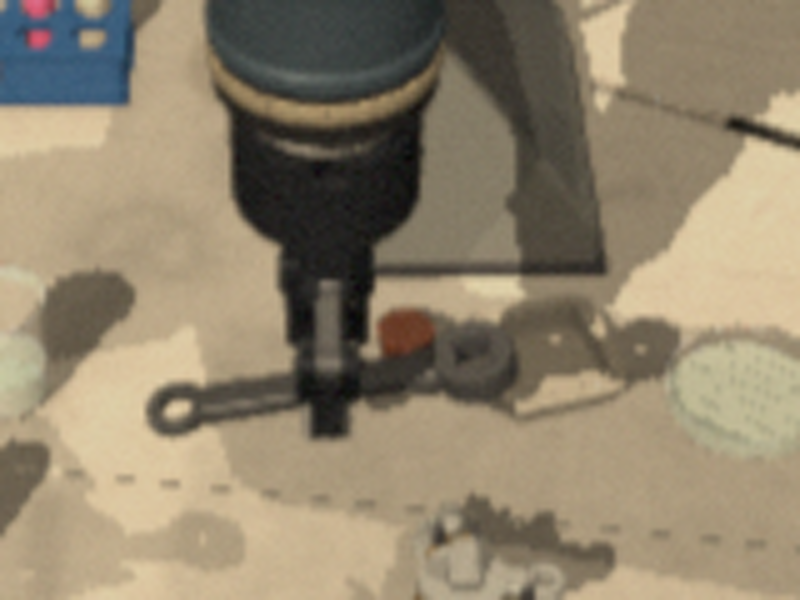

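```bash
cat > key.py <<'E'
from h import *
from scipy.spatial.transform import Rotation as R
np.set_printoptions(precision=4,suppress=True)
def tool():
    s=arm.get_state();w=s["eef_rot"];return s["eef_pos"],R.from_quat([w[1],w[2],w[3],w[0]]).as_matrix()
def inplane(n,uv):
    p,m=tool();o,d=ray(n,uv);nn=m[:,1];t=((p-o)@nn)/(d@nn);return o+d*t[:,None]
def intool(P):
    p,m=tool();return (np.atleast_2d(P)-p)@m
E
python3 - <<'E'
from key import *
s=lambda X,Y:cr(X,Y,240,210,5)
P=inplane("side",[s(175,410),s(475,351)]);print(P,intool(P),np.linalg.norm(P[1]-P[0]))
D=np.load("side5.npy");uv=[np.round(s(*p)) for p in[(175,387),(175,432),(155,410),(440,350),(475,390),(475,325),(505,350)]];Q=dep("side",uv,D);print(Q,intool(Q))
E
```

```text
[[0.6523 0.226  0.1827]
 [0.5258 0.2065 0.216 ]] [[-0.0634 -0.      0.0237]
 [ 0.0645  0.     -0.0102]] 0.13227176202683744
[[0.6537 0.2142 0.1845]
 [0.6489 0.2391 0.1834]
 [0.659  0.2312 0.186 ]
 [0.5397 0.2073 0.2143]
 [0.5232 0.2226 0.2081]
 [0.5261 0.1957 0.2196]
 [0.5122 0.2087 0.2194]] [[-0.0629 -0.0119  0.022 ]
 [-0.062   0.0134  0.0231]
 [-0.0708  0.0041  0.0205]
 [ 0.0506 -0.0014 -0.0084]
 [ 0.0646  0.0162 -0.0023]
 [ 0.0659 -0.0108 -0.0138]
 [ 0.0775  0.0042 -0.0136]]
```

The key is off and held, about 0.24 rad nose-down in the grip. I'll retract and pitch it up before crossing to the pedestal.

Call:
{"op": "jog_arm", "data": {
  "moves": [
    {"xyz":[-0.022,0,0.01],"rotation":[0.024,-0.152,0]},
    {"xyz":[-0.022,0,0.01],"rotation":[0.024,-0.152,0]},
    {"xyz":[-0.022,-0.01,0.01],"rotation":[0.024,-0.152,0]},
    {"xyz":[-0.022,-0.03,0.01],"rotation":[0.024,-0.152,0]},
    {"xyz":[-0.022,-0.035,0.01],"rotation":[0.024,-0.152,0]},
    {"xyz":[-0.022,-0.035,0.01],"rotation":[0.024,-0.152,0]},
    {"xyz":[0,-0.035,0],"rotation":[0,0,0]}
  ]
}}

```text
clock: 10.75
eef_pos: [0.4657, 0.0782, 0.2626]
eef_rot: [0.425, -0.071, 0.902, 0.034]
contact_force: [0.6, 1.1, -1.3]
grip_width: 0.177
```

```bash
python3 st.py
```

```text
10.75 q [ 0.1728 -0.5072 -1.0124  0.1839 -0.0105  0.011 ] p [0.4657 0.0782 0.2626] jawyaw 99.03308870809465 z [ 0.7621  0.1223 -0.6358] F [ 0.5718  1.0728 -1.3251] M [-0.042   0.8131  0.0458] g 0.1769402863162747
```

Call:
{"op": "jog_arm", "data": {
  "moves": [
    {"xyz":[0,-0.04,0],"rotation":[0,0,0]},
    {"xyz":[0,-0.045,0],"rotation":[0,0,0]},
    {"xyz":[0,-0.045,0],"rotation":[0,0,0]},
    {"xyz":[0,-0.045,0],"rotation":[0,0,0]},
    {"xyz":[0,-0.035,-0.005],"rotation":[0,0,0]},
    {"xyz":[0,-0.012,-0.005],"rotation":[0,0,0]},
    {"xyz":[0,0,0],"rotation":[0,0,0]}
  ]
}}

```text
clock: 11.62
eef_pos: [0.4631, -0.1451, 0.2576]
eef_rot: [0.429, -0.069, 0.9, 0.031]
contact_force: [0.5, -0.4, -1.2]
grip_width: 0.175
```

```bash
python3 st.py; python3 shot.py 6 side,280,130,160,120,5 top,310,190,120,100,6
```

```text
11.625 q [-0.6402 -0.3334 -0.9041  0.2852  0.5841 -0.5704] p [ 0.4631 -0.1451  0.2576] jawyaw 98.72349489864403 z [ 0.7679  0.1157 -0.63  ] F [ 0.4555 -0.3678 -1.2345] M [-0.1195  0.8812  0.0394] g 0.17465142209233872
```

View pics/side_6.png

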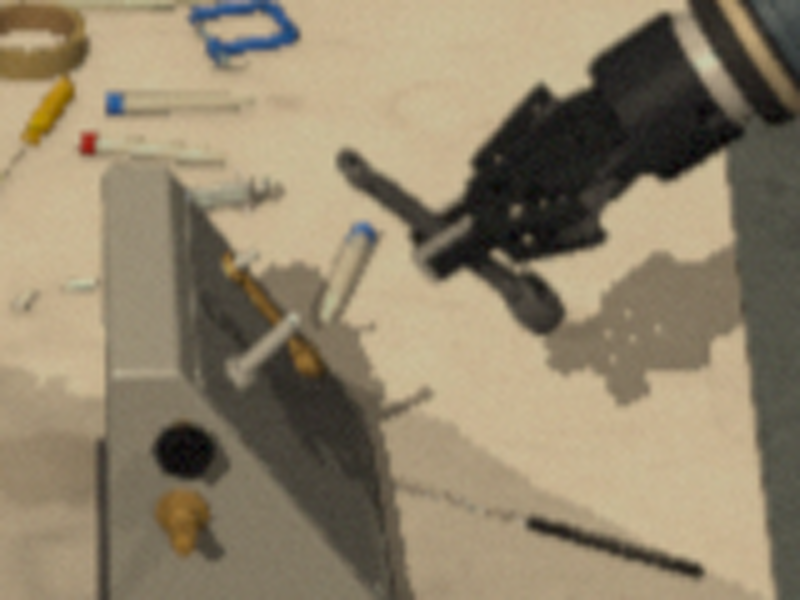

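View pics/top_6.png

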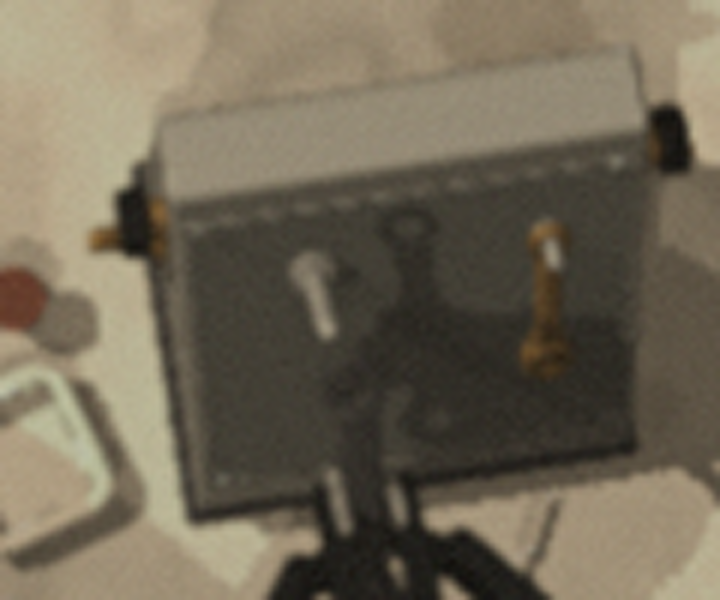

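Run:
```python
from key import *
p,m=tool(); E=p+m@np.array([-.0635,0,.0255]); B=p+m@np.array([.064,0,-.005])
print("E",E,"keydir pitch",np.degrees(np.arcsin((E-B)[2]/np.linalg.norm(E-B))),"yaw",np.degrees(np.arctan2(*(E-B)[1::-1])))
u=proj("side",[E,B]);v=proj("top",[E,B]); print((u-[280,130])*5,(v-[310,190])*6)
t=lambda X,Y:cr(X,Y,310,190,6);s=lambda X,Y:cr(X,Y,280,130,5)
print("tip",tri(s(293,320),t(329,335)),"col",tri(s(240,373),t(313,270)))
T=np.load("top6i.npy")[225:275,350:400];cv2.imwrite("pics/z6.png",cv2.convertScaleAbs(cv2.resize(T,None,fx=12,fy=12,interpolation=cv2.INTER_CUBIC),alpha=2.2))
D=np.load("top6.npy")
for uv in [t(350,362),t(350,408),t(330,385),t(372,385),t(355,440)]: print(dep("top",[np.round(uv)],D))
```

```text
E [ 0.5224 -0.1346  0.2913] keydir pitch 37.53409796010957 yaw 9.001373880299665
[[344.5149 177.8084]
 [528.5703 304.5415]] [[345.0256 367.6885]
 [369.3041 623.4049]]
tip (array([ 0.5447, -0.1341,  0.2021]), np.float64(0.0026834376616635264)) col (array([ 0.574 , -0.1298,  0.1673]), np.float64(0.0011909688846227175))
[[ 0.5246 -0.1348  0.3038]]
[[ 0.5061 -0.1357  0.2916]]
[[ 0.5156 -0.1283  0.2943]]
[[ 0.5156 -0.1451  0.2951]]
[[ 0.4944 -0.1387  0.2844]]
```

View pics/z6.png

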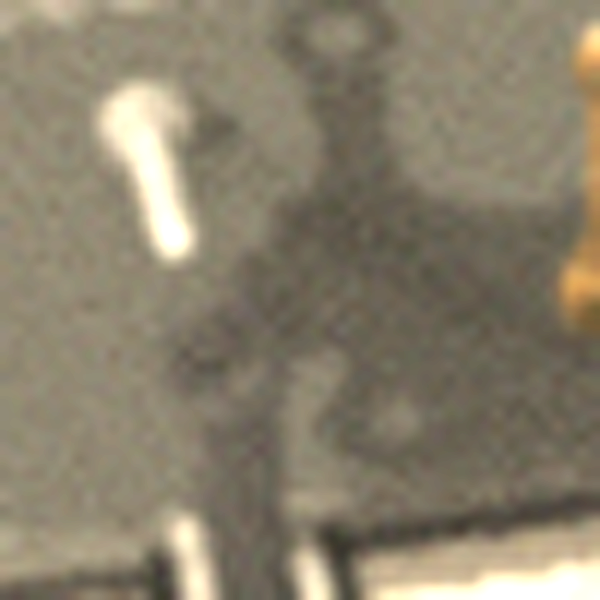

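Run:
```python
from h import *
T=np.load("side6i.npy")[150:200,335:400];cv2.imwrite("pics/z6s.png",cv2.convertScaleAbs(cv2.resize(T,None,fx=12,fy=12,interpolation=cv2.INTER_CUBIC),alpha=1.8))
```

```text
(no output)
```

View pics/z6s.png

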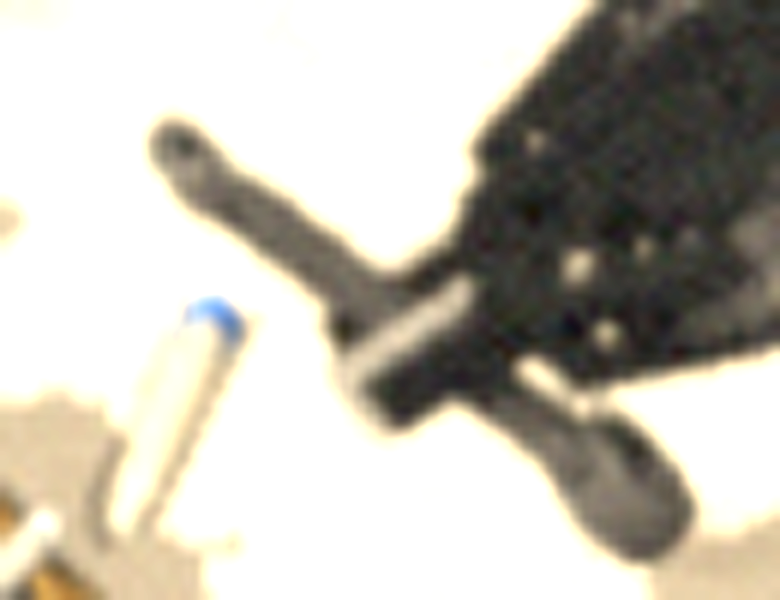

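Run:
```python
from key import *
E,e=tri([350.2,162.7],[368.3,254.5]);print(E,e,intool(E))
print("plane",inplane("side",[[350.2,162.7],[386.4,190.2]]),intool(inplane("side",[[350.2,162.7],[386.4,190.2]])),inplane("top",[[368.3,254.5]]))
p,m=tool();print(m)
```

```text
[ 0.5169 -0.1359  0.2991] 0.0054623891450483915 [[-0.066  -0.0004  0.0162]]
plane [[ 0.5196 -0.135   0.2998]
 [ 0.4181 -0.1511  0.2137]] [[-0.0683  0.      0.018 ]
 [ 0.0632 -0.     -0.0077]] [[ 0.5141 -0.1359  0.2989]]
[[-0.6216 -0.1535  0.7682]
 [-0.0996  0.9881  0.1169]
 [-0.777  -0.0039 -0.6295]]
```

Call:
{"op": "jog_arm", "data": {
  "moves": [
    {"xyz":[0,0,-0.02],"rotation":[0,0,0]},
    {"xyz":[0,0,-0.02],"rotation":[0,0,0]},
    {"xyz":[0.006,0.001,-0.02],"rotation":[0,0,0]},
    {"xyz":[0.006,0,-0.015],"rotation":[0,0,0]},
    {"xyz":[0.006,0,-0.01],"rotation":[0,0,0]},
    {"xyz":[0,0,0],"rotation":[0,0,0]}
  ]
}}

```text
clock: 12.48
eef_pos: [0.4828, -0.1369, 0.1743]
eef_rot: [0.431, -0.075, 0.899, 0.032]
contact_force: [-0.7, 0.5, -1.3]
grip_width: 0.173
```

```bash
cat > z.py <<'E'
import sys
from h import *
tag=sys.argv[1]
for n,x,y in(("side",305,165),("top",345,220)):
    im,D=cams.capture(n); np.save(n+tag+"i.npy",im);np.save(n+tag+".npy",D)
    cv2.imwrite(f"pics/z{n}_{tag}.png",cv2.convertScaleAbs(cv2.resize(im[y:y+45,x:x+60],None,fx=13,fy=13,interpolation=cv2.INTER_CUBIC),alpha=1.8 if n=="side" else 2.2))
E
python3 st.py; python3 z.py 7
```

```text
12.475 q [-0.5865 -0.1716 -1.0594 -0.059   0.5553 -0.532 ] p [ 0.4828 -0.1369  0.1743] jawyaw 99.31469466189988 z [ 0.77    0.1213 -0.6264] F [-0.7385  0.4766 -1.3001] M [-0.1898  0.8546 -0.0132] g 0.17267476221770844
```

View pics/zside_7.png

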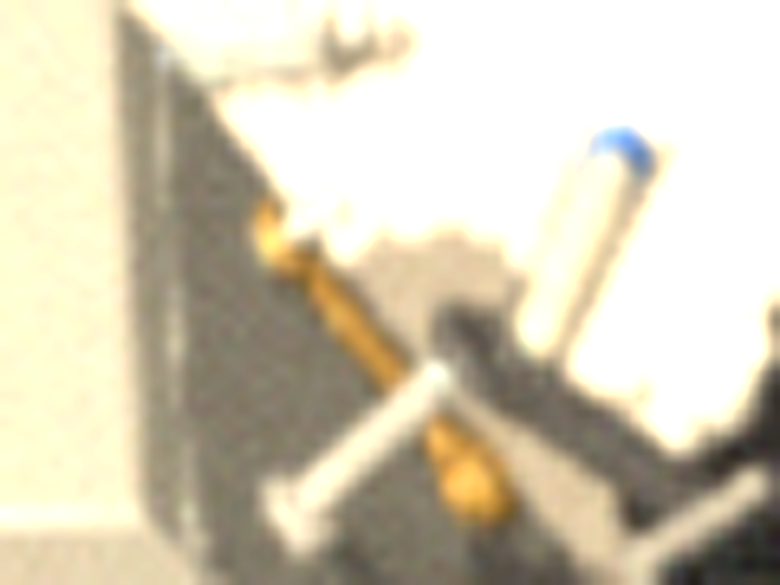

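View pics/ztop_7.png

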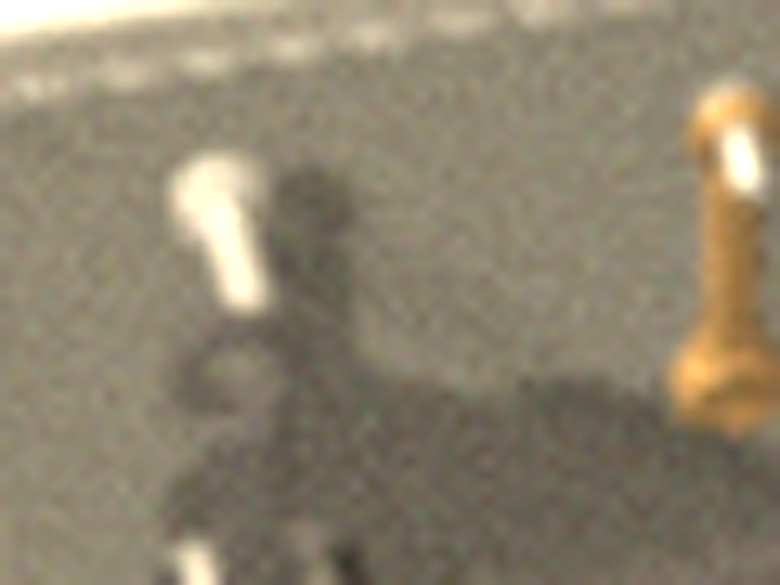

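```bash
cat > rel.py <<'E'
from key import *
s=lambda X,Y:cr(X,Y,305,165,13);t=lambda X,Y:cr(X,Y,345,220,13)
def rel(se,te,st=(438,372),sc=(295,512),tt=(248,300),tc=(218,195)):
    T,a=tri(s(*st),t(*tt));C,b=tri(s(*sc),t(*tc));E,c=tri(s(*se),t(*te))
    print("tip",T,a,"col",C,b,"eye",E,c,"axis",(T-C)/np.linalg.norm(T-C),np.linalg.norm(T-C))
    h=np.array([np.cos(.16),np.sin(.16),0]);zs=np.array([-np.sin(np.radians(40))*h[0],-np.sin(np.radians(40))*h[1],np.cos(np.radians(40))])
    xs=np.array([h[0]*zs[2],h[1]*zs[2],np.sin(np.radians(40))]);ys=np.cross(zs,xs)
    M=(T+C)/2; C0=M-.0225*zs
    print("C0",C0,"eye in stud",np.array([(E-C0)@v for v in(xs,ys,zs)]),"intool",intool(E)); 
    print("xs",xs,"ys",ys,"zs",zs)
E
python3 -c "
from rel import *
rel((487,348),(240,374))
p,m=tool();print(p+m@np.array([-.065,0,.0165]))
for n,f in(('top',(345,220)),('side',(305,165))):
  print(n,(proj(n,[p+m@np.array([-.065,0,.0165]),p+m@np.array([-.0635,0,.0255])])-f)*13)
"
```

```text
tip [ 0.5481 -0.1318  0.2054] 0.004390262900709642 col [ 0.5745 -0.1286  0.169 ] 0.0002054437106245652 eye [ 0.5356 -0.1295  0.2136] 0.0008746850882026736 axis [-0.585  -0.0713  0.8079] 0.04500365858847836
C0 [ 0.5756 -0.1279  0.17  ] eye in stud [-0.0024  0.0047  0.059 ] intool [[-0.0633 -0.0011  0.0175]]
xs [0.7563 0.122  0.6428] ys [-0.1593  0.9872  0.    ] zs [-0.6346 -0.1024  0.766 ]
[ 0.5356 -0.1284  0.2155]
top [[228.899  364.6695]
 [221.5339 336.6149]]
side [[482.7883 337.5565]
 [451.7343 365.2024]]
```

Call:
{"op": "jog_arm", "data": {
  "moves": [
    {"xyz":[0.002,-0.003,0.001],"rotation":[0,0,0]},
    {"xyz":[0.0025,0,-0.003],"rotation":[0,0,0]},
    {"xyz":[0.0025,0,-0.003],"rotation":[0,0,0]},
    {"xyz":[0,0,0],"rotation":[0,0,0]}
  ]
}}

```text
clock: 13.08
eef_pos: [0.4907, -0.1409, 0.1717]
eef_rot: [0.432, -0.075, 0.898, 0.03]
contact_force: [-0.8, -0.7, -1.6]
grip_width: 0.177
```

```bash
python3 st.py; python3 z.py 8
```

```text
13.075 q [-0.5829 -0.1451 -1.0529 -0.0849  0.5524 -0.5283] p [ 0.4907 -0.1409  0.1717] jawyaw 99.27603630722001 z [ 0.7722  0.1194 -0.6241] F [-0.7625 -0.6986 -1.5948] M [-0.0778  0.8608  0.0342] g 0.17669704455525967
```

View pics/zside_8.png

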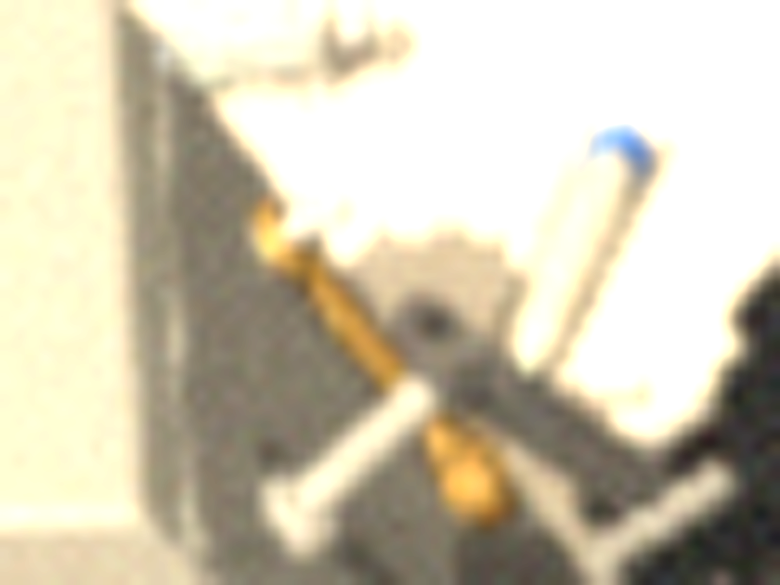

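View pics/ztop_8.png

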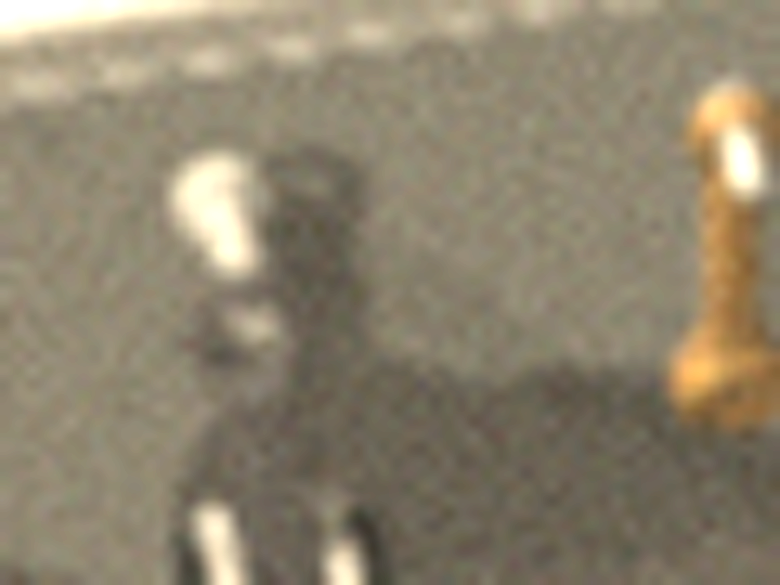

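```bash
python3 -c "
from rel import *
for te in((248,333),(256,333)):
  for se in ((444,336),(448,342)): rel(se,te)
" | grep stud
```

```text
C0 [ 0.5756 -0.1279  0.17  ] eye in stud [0.0045 0.0019 0.0545] intool [[-0.0674  0.0006  0.0157]]
C0 [ 0.5756 -0.1279  0.17  ] eye in stud [0.0033 0.0018 0.0537] intool [[-0.066   0.0006  0.0163]]
C0 [ 0.5756 -0.1279  0.17  ] eye in stud [0.0037 0.0002 0.0538] intool [[-0.0664 -0.001   0.0163]]
C0 [ 0.5756 -0.1279  0.17  ] eye in stud [0.0024 0.0002 0.0529] intool [[-0.065  -0.001   0.0169]]
```

Call:
{"op": "jog_arm", "data": {
  "moves": [
    {"xyz":[-0.0015,-0.0002,-0.0013],"rotation":[0,0,0]},
    {"xyz":[0.002,0.0003,-0.0025],"rotation":[0,0,0]},
    {"xyz":[0.002,0.0003,-0.0025],"rotation":[0,0,0]},
    {"xyz":[0.002,0.0003,-0.0025],"rotation":[0,0,0]}
  ]
}}

```text
clock: 13.68
eef_pos: [0.4952, -0.1405, 0.1625]
eef_rot: [0.432, -0.075, 0.898, 0.03]
contact_force: [-0.5, -1.4, -1.7]
grip_width: 0.173
```

```bash
python3 st.py; python3 z.py 9
```

```text
13.675 q [-0.5735 -0.1166 -1.064  -0.129   0.5451 -0.5197] p [ 0.4952 -0.1405  0.1625] jawyaw 99.21808932842299 z [ 0.7722  0.1184 -0.6242] F [-0.4525 -1.4064 -1.7114] M [-0.2657  1.06   -0.2693] g 0.17329045165587614
```

View pics/zside_9.png

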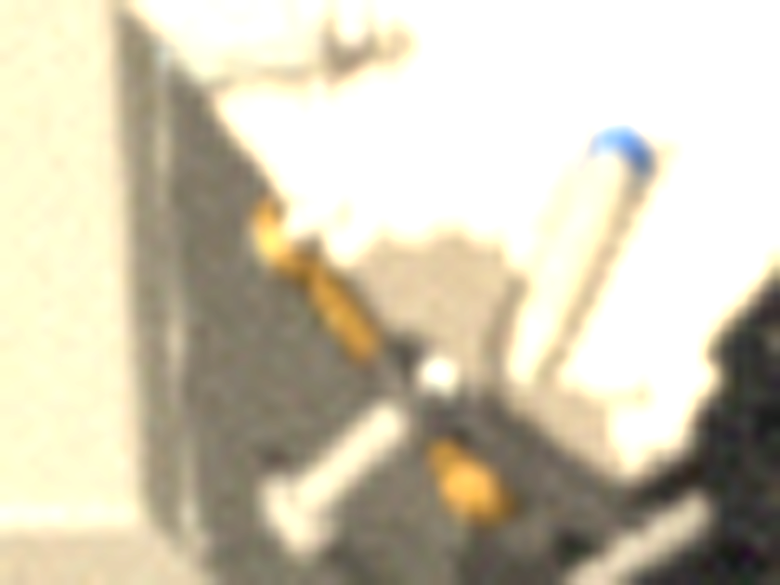

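View pics/ztop_9.png

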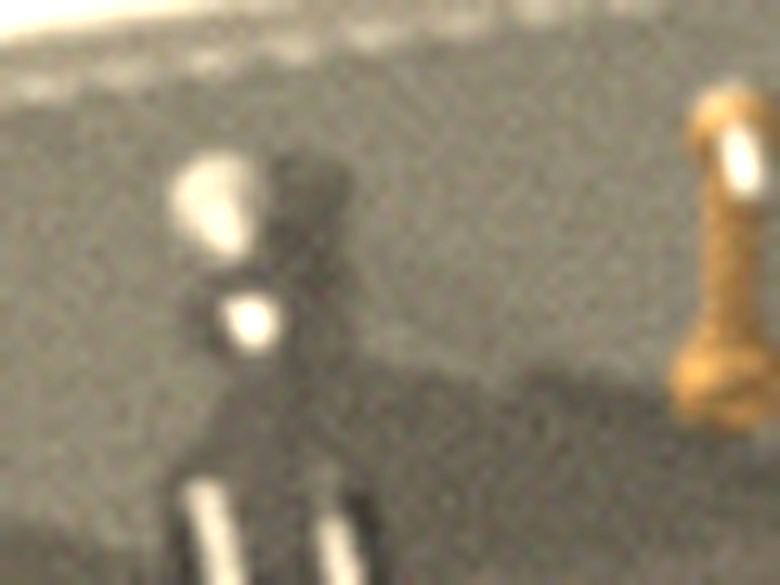

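The stud's nose now shows through the eye in both views, at side (437,373) and top (250,320). I'll push down along the axis.

Call:
{"op": "jog_arm", "data": {
  "moves": [
    {"xyz":[0.0032,0.0005,-0.0038],"rotation":[0,0,0]},
    {"xyz":[0.0032,0.0005,-0.0038],"rotation":[0,0,0]}
  ]
}}

```text
clock: 14.02
eef_pos: [0.5019, -0.1395, 0.1545]
eef_rot: [0.432, -0.075, 0.898, 0.03]
contact_force: [-1.3, -1.6, -1.8]
grip_width: 0.179
```

Call:
{"op": "jog_arm", "data": {
  "moves": [
    {"xyz":[0.0032,0.0005,-0.0038],"rotation":[0,0,0]},
    {"xyz":[0.0032,0.0005,-0.0038],"rotation":[0,0,0]}
  ]
}}

```text
clock: 14.28
eef_pos: [0.5088, -0.1384, 0.1462]
eef_rot: [0.432, -0.075, 0.898, 0.03]
contact_force: [-1.6, -1.2, -2.7]
grip_width: 0.178
```

```bash
python3 st.py; python3 z.py 10
```

```text
14.275 q [-0.5459 -0.0537 -1.0741 -0.2138  0.526  -0.4964] p [ 0.5088 -0.1384  0.1462] jawyaw 99.21358222769487 z [ 0.7721  0.1184 -0.6243] F [-1.6332 -1.1793 -2.7156] M [-0.3327  1.0001 -0.3337] g 0.1779480805748446
```

View pics/zside_10.png

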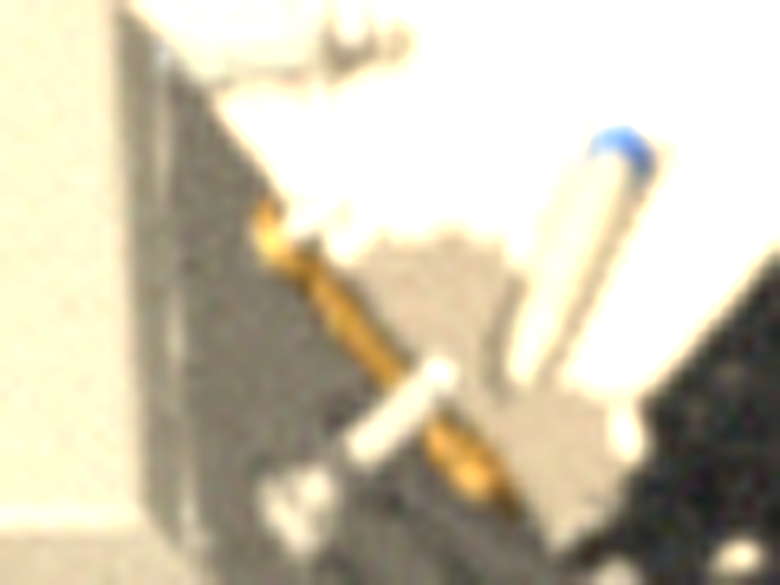

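View pics/ztop_10.png

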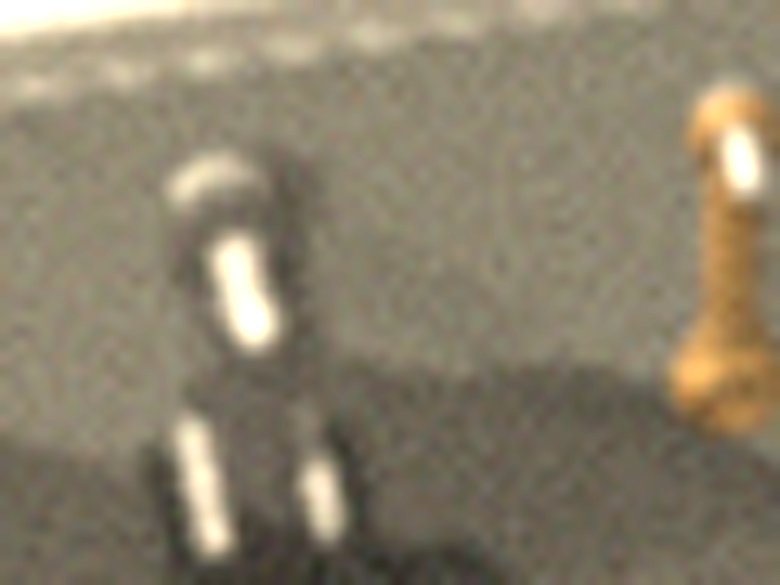

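Call:
{"op": "jog_arm", "data": {
  "moves": [
    {"xyz":[0.0026,0.0004,-0.0031],"rotation":[0,0,0]},
    {"xyz":[0.0013,0.0002,-0.0015],"rotation":[0,0,0]}
  ]
}}

```text
clock: 14.62
eef_pos: [0.5128, -0.1377, 0.1412]
eef_rot: [0.432, -0.075, 0.898, 0.03]
contact_force: [-2.5, -2.3, -1.9]
grip_width: 0.172
```

Call:
{"op": "jog_arm", "data": {
  "moves": [
    {"xyz":[0.0013,0.0002,-0.0015],"rotation":[0,0,0]},
    {"xyz":[0.0013,0.0002,-0.0015],"rotation":[0,0,0]}
  ]
}}

```text
clock: 14.88
eef_pos: [0.5156, -0.1373, 0.138]
eef_rot: [0.432, -0.075, 0.898, 0.03]
contact_force: [-1.9, -1.6, -1.4]
grip_width: 0.174
```

```bash
python3 st.py; python3 z.py 11; python3 shot.py 11b side,280,150,160,120,5
```

```text
14.875 q [-0.5327 -0.0214 -1.0775 -0.2545  0.5168 -0.4855] p [ 0.5156 -0.1373  0.138 ] jawyaw 99.21483070041157 z [ 0.7719  0.1185 -0.6246] F [-1.9182 -1.5808 -1.4427] M [-0.3526  1.1328 -0.3652] g 0.17372746769996703
```

View pics/zside_11.png

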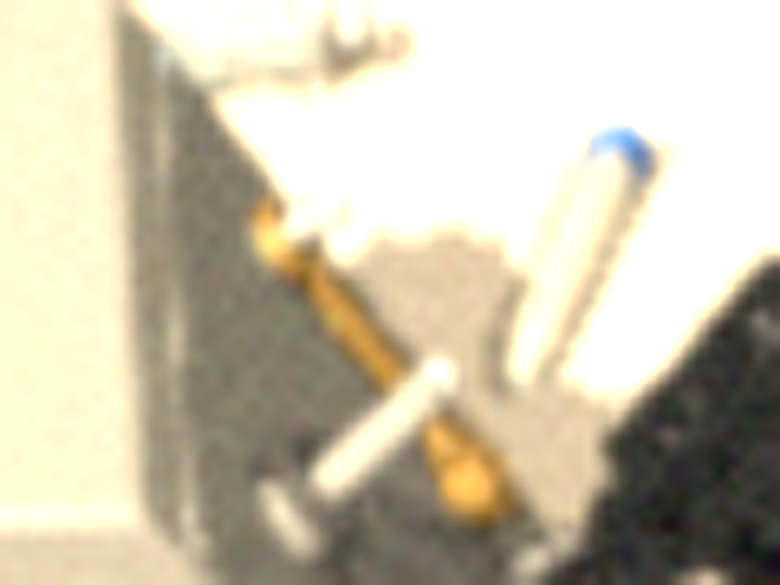

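View pics/side_11b.png

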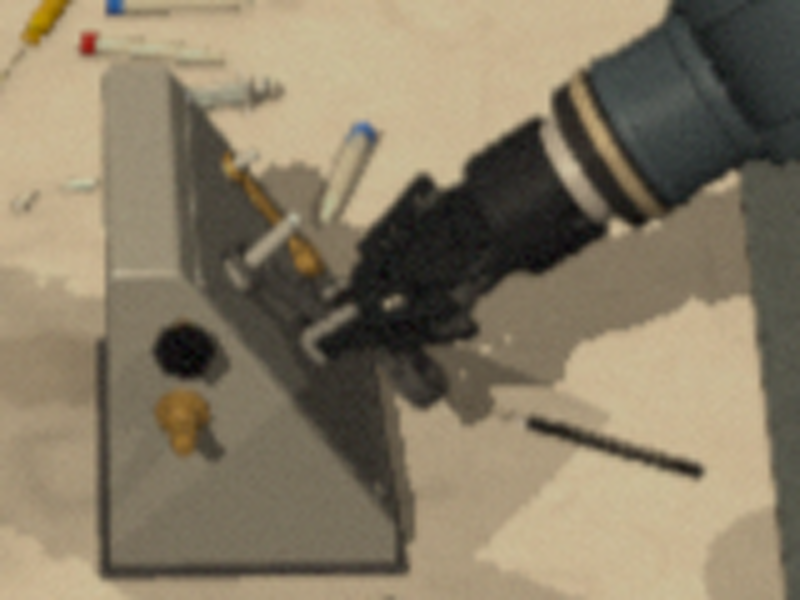

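Call:
{"op": "jog_arm", "data": {
  "moves": [
    {"xyz":[0,0,0],"rotation":[0,0,0]},
    {"xyz":[0,0,0],"rotation":[0,0,0]},
    {"xyz":[0,0,0],"rotation":[0,0,0]},
    {"xyz":[0,0,0],"rotation":[0,0,0]}
  ],
  "jaw": 0.045
}}

```text
clock: 15.52
eef_pos: [0.5161, -0.137, 0.139]
eef_rot: [0.433, -0.075, 0.898, 0.03]
contact_force: [0.2, 0.7, 0.8]
grip_width: 0.525
```

```bash
python3 st.py; python3 z.py 12; python3 shot.py 12b side,280,150,160,120,5
```

```text
15.525 q [-0.5325 -0.0223 -1.0766 -0.2543  0.5183 -0.4859] p [ 0.5161 -0.137   0.139 ] jawyaw 99.3012803117704 z [ 0.7729  0.1196 -0.6232] F [0.1909 0.6869 0.8026] M [-0.0901  0.6998 -0.0287] g 0.5253765879699924
```

View pics/side_12b.png

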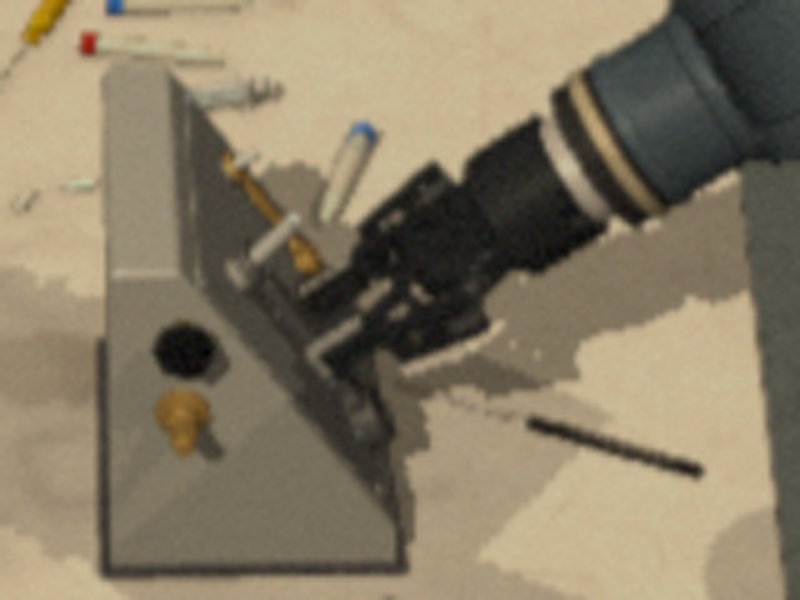

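View pics/ztop_12.png

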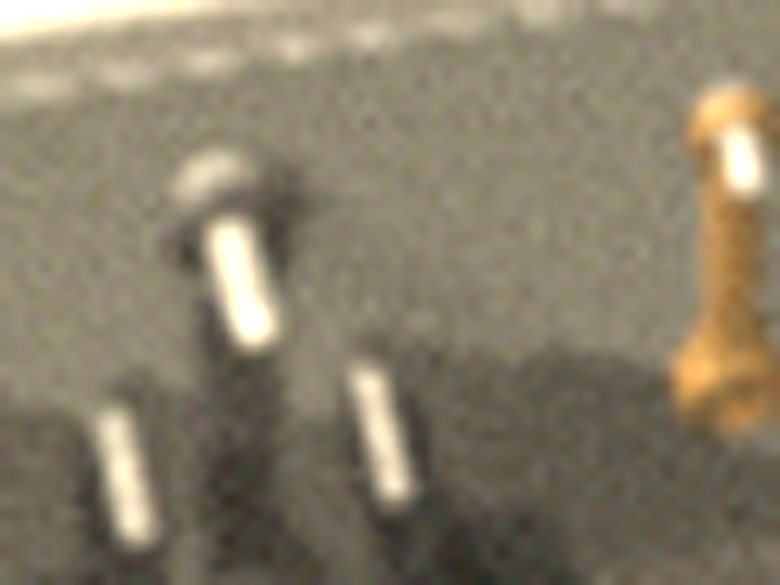

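The key hangs and has swung onto the slope, with the fingers clear on both sides. I'll retreat along the tool axis.

Call:
{"op": "jog_arm", "data": {
  "moves": [
    {"xyz":[-0.009,-0.0014,0.0073],"rotation":[0,0,0]},
    {"xyz":[-0.009,-0.0014,0.0073],"rotation":[0,0,0]},
    {"xyz":[-0.012,-0.002,0.012],"rotation":[0,0,0]},
    {"xyz":[-0.012,-0.002,0.02],"rotation":[0,0,0]},
    {"xyz":[-0.012,-0.002,0.03],"rotation":[0,0,0]},
    {"xyz":[-0.01,0,0.04],"rotation":[0,0.1,0]},
    {"xyz":[-0.01,0,0.04],"rotation":[0,0.1,0]},
    {"xyz":[0,0,0],"rotation":[0,0,0]}
  ]
}}

```text
clock: 16.68
eef_pos: [0.4455, -0.1467, 0.2799]
eef_rot: [0.359, -0.072, 0.93, 0.036]
contact_force: [-0.5, -0.5, 0.3]
grip_width: 0.523
```

```bash
python3 st.py; python3 z.py 13; python3 shot.py 13b side,280,150,160,120,5; python3 shot.py 13c top,180,200,260,130,3
```

```text
16.675 q [-0.6225 -0.3168 -0.7189  0.603   0.5049 -0.6268] p [ 0.4455 -0.1467  0.2799] jawyaw 99.18402797721406 z [ 0.6632  0.1194 -0.7389] F [-0.468  -0.4759  0.252 ] M [-0.1243  0.5907  0.02  ] g 0.5225081302637968
```

View pics/side_13b.png

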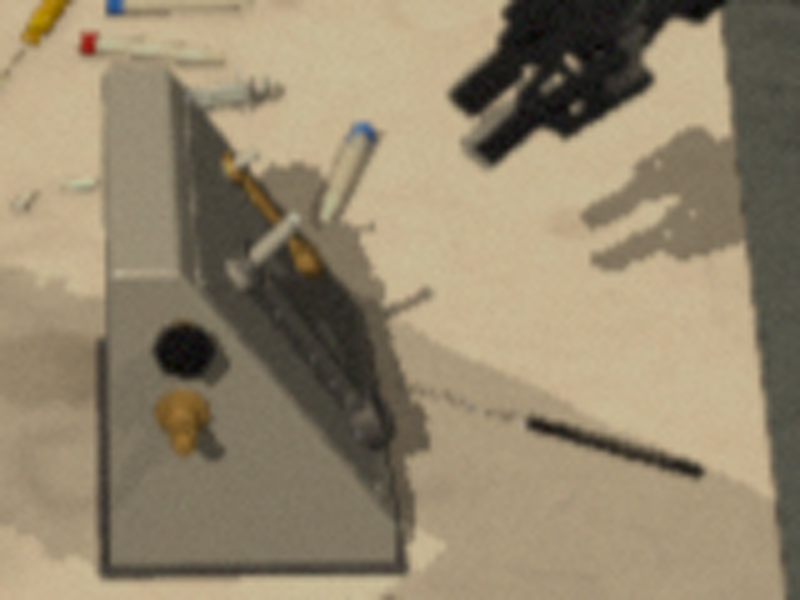

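View pics/zside_13.png

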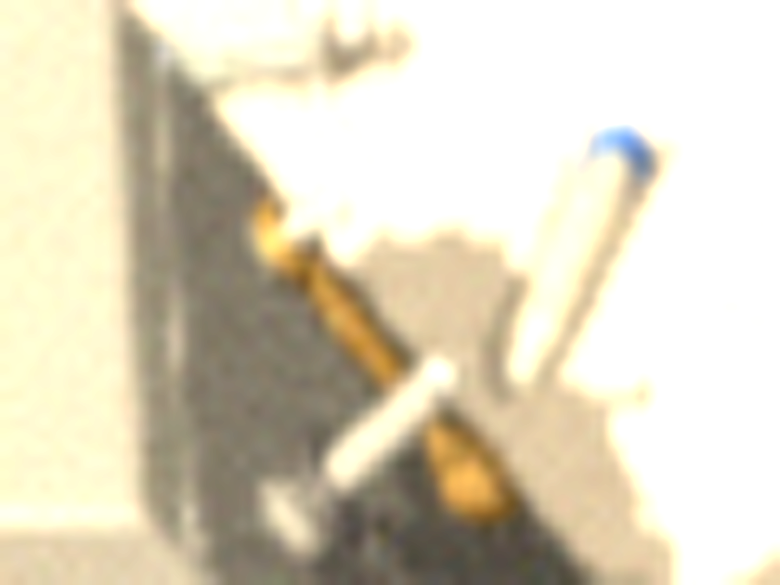

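View pics/ztop_13.png

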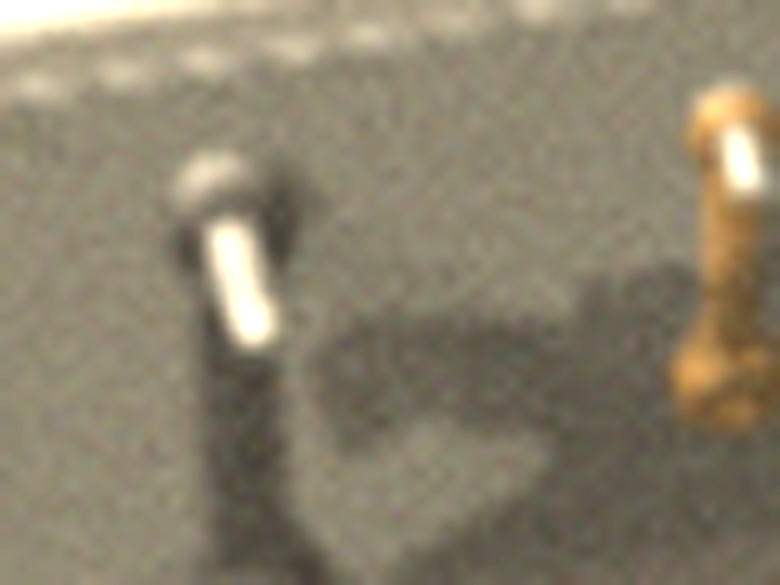

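View pics/top_13c.png

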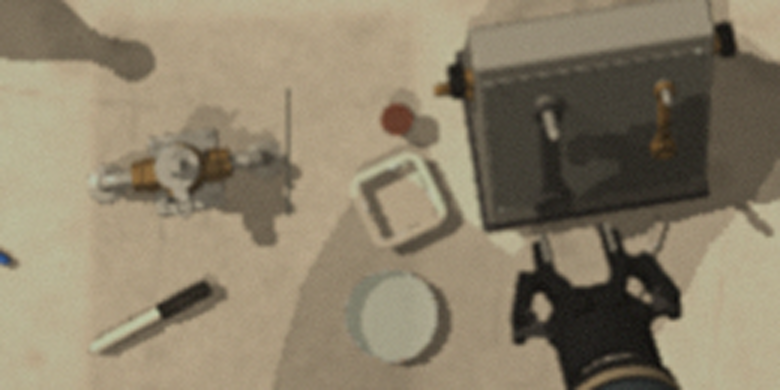

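The key hangs down the slope with its eye at the collar. Last, I'll check the padlock holes now that the key is off the spindle.

Run:
```python
from h import *
a=np.load("top0i.npy");b=np.load("top13ci.npy");c=np.load("side0i.npy");d=np.load("side13bi.npy")
f=lambda I,x,y:cv2.convertScaleAbs(cv2.resize(I[y:y+22,x:x+28],None,fx=14,fy=14,interpolation=cv2.INTER_CUBIC),alpha=1.3,beta=-30)
cv2.imwrite("pics/cmp2.png",np.vstack([np.hstack([f(a,228,254),f(b,228,254)]),np.hstack([f(c,333,312),f(d,333,312)])]))
for n,A,B in(("top","top0i","top13ci"),("side","side0i","side13bi")):
    D=cv2.absdiff(np.load(A+".npy"),np.load(B+".npy")).max(2); print(n,(D>40).sum())
```

```text
top 14674
side 19605
```

View pics/cmp2.png

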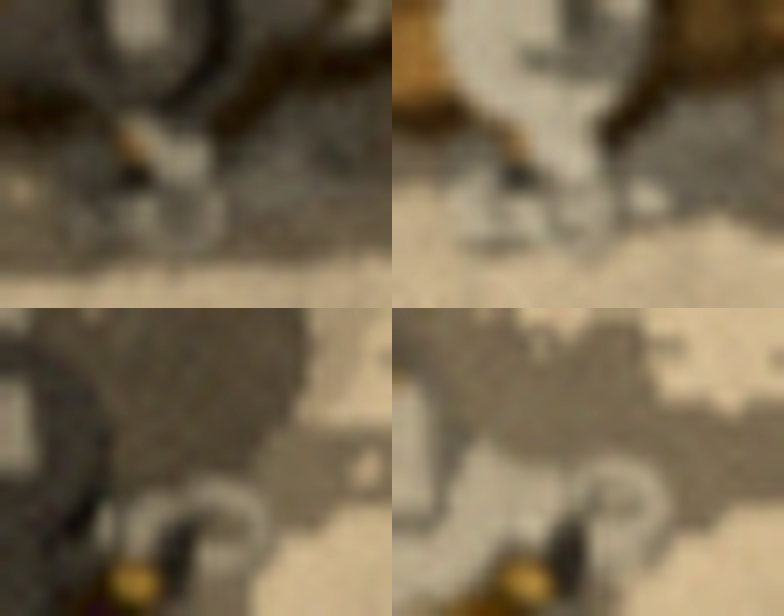

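Run:
```python
from h import *
o=[]
for n,x,y in(("top",225,240),("side",320,300)):
    I=np.mean([cams.capture(n)[0].astype(float) for _ in range(10)],0); np.save(n+"avg.npy",I)
    o.append(cv2.resize(np.clip(I[y:y+40,x:x+36]*1.2-20,0,255).astype(np.uint8),None,fx=11,fy=11,interpolation=cv2.INTER_CUBIC))
cv2.imwrite("pics/avg.png",np.hstack(o))
# predicted pixel of turning hole for off angle variants about axis
ax=np.array([.5253,.2058])
```

```text
(no output)
```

View pics/avg.png

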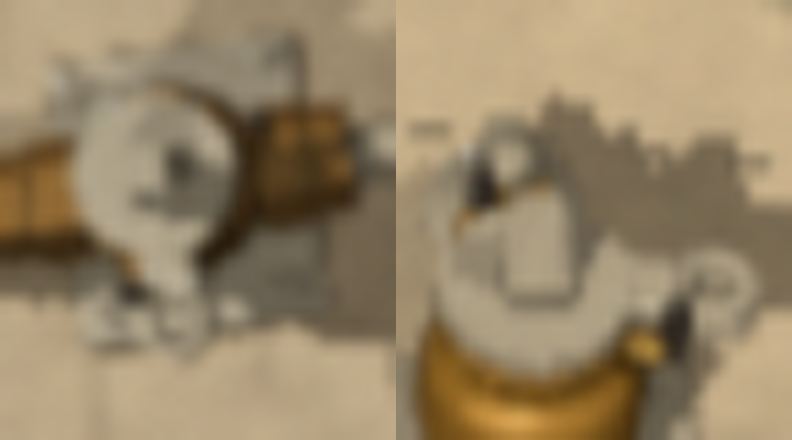

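```bash
python3 st.py; python3 -c "
from workcell import arm
print(arm.finish_job())"
```

```text
17.875 q [-0.6229 -0.3154 -0.7253  0.5988  0.5053 -0.6267] p [ 0.4444 -0.1461  0.2763] jawyaw 99.16257437086256 z [ 0.6611  0.1211 -0.7404] F [-0.208  -0.2926  0.5993] M [-0.0619  0.6032  0.0065] g 0.5269579768437003
the job is handed in; nothing more can be done
None
```

The cock is off and the key hangs by its eye on the free stud. I handed the job in at about 18 s; it reports no verdict, so these are my own checks.

I swung the key clockwise to the hard stop with open fingers round its arm. Then I gripped it, lifted it off, pitched it up about 51° and threaded the eye down the stud to near the collar. I opened the fingers and backed the gripper clear.

**Padlock holes:** at the stop, both cameras showed them in line to about 1 mm. With the key off, the top view put the turning tab at 9.3°, against about 9.1° expected. One rougher top-view comparison of the hole positions allowed up to about 2 mm, still inside the 3 mm limit.

**Key:** both views show the stud through the eye, with the eye about 5–8 mm from the collar by eye estimate. The arm lies down the slope with nothing touching it.

**Disagreements:**
- **Play at the stop:** pushing there, the key swung past its stated play by riding up the taper, while the spindle itself stayed put.
- **Camera mismatch:** the two cameras disagreed by 3–5 mm in places near the stud. I guided the threading by the eye's position relative to the stud in both views.

**Bystanders:** I never touched one, and those in the last top view looked unmoved. I did not measure their positions.

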